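# Clear the torch's charging cradle, put the torch on charge and secure it

### The arm

A 6-joint arm with a two-finger parallel gripper is mounted at the origin on a cart in front of the work surface, level with it; the furniture and walls round the work are solid. World frame = base frame: x ahead of the robot, y to its left, z up, the work surface at z = 0. Lengths are in mm, angles in rad, forces in N, time in s.
With the tool pointing down it reaches from about 300 to 775 mm from the base axis. Payload 14.6 kg.
Tool frame: the origin (TCP) lies between the finger pads; the fingertips stand 22 mm ahead of it and the grasp point (between the pads) lies 3 mm ahead of it (manip.tcp_to_tips is the distance from the TCP to the fingertips, in mm); y points along the fingers, z is the direction in which the jaws open and shut, and the axes are right-handed (so a half turn about y gives the same grasp; the last joint's range is limited). The gripper opens to 94 mm and grips with 3 to 60 N. Pads are 16 mm wide; open, the fingers measure 119 mm over their backs; the gripper's body (75 mm by 177 mm) begins 78 mm behind the grasp point.
Start: joints at [-1.209, 0.3, 1.521, -0, 1.321, -0.067], TCP at [228.671, -500.199, 227.446] pointing down, gripper open.
Joint ranges: [-3.03, 3.03], [-0.79, 2.21], [0.23, 2.52], [-1.04, 4.18], [0, 3.07], [-2.55, 2.55]. Speed limits (rad/s): [2.22, 2.22, 2.57, 3.14, 3.14, 3.14].

### API

Orientations are given as [roll, pitch, yaw] about the fixed x, y, z axes, in that order (R = Rz(yaw) Ry(pitch) Rx(roll)).
In Python, from cell import manip gives the robot as it stands.
- The arm moves only by the shell command python3 -m jog 'ROWS' [OPENING] [FORCE]. ROWS is JSON, one flat list of numbers, 6 for each row, row after row: the shift along the tool's x, y, z in mm, then the turn, a rotation vector about the tool's x, y, z in degrees. A call has 1 to 10 rows; each row is the pose to reach, as a shift and turn from the pose commanded when the call began, along the tool's axes at that moment; what a row does not reach only later rows make up. A row lasts 1/12 s, in which the tool goes at most 41.7 mm and 7.16 degrees, less where a joint would pass 70% of its speed; a pose out of reach is approached as far as the arm can. A call with a gripper value outside its range is refused whole. OPENING is the finger opening in mm, from 0 to 94, set as the call begins (- or left out, the last holds). The fingers move at their own pace and stop on an object; FORCE is the grip in N (left out, the last holds). Time passes only in rows, so rows that repeat a pose let the fingers close. It gives the time, the measured TCP pose, the force and the opening at its end, in the units of the state.
- manip.read_state(): the state, without advancing time (a new reading comes with each control period).
- manip.camera(name): name is "side" or "top" or "wrist"; returns a dict with "img" (420x560x3 uint8, red, green, blue), "intrinsics" (3x3 intrinsics, pixels), "origin" and "orientation" of the camera in the world. Camera axes: x right, y down, z forward; pixel columns grow to the right and rows downward; lengths in mm; the calibration is good to about 2 mm. A picture is of the moment at which its call begins. There is no depth.
- manip.sign_off(): hands the job in, once; it reports no verdict.
Trained networks look in a picture, given as the dict that the camera call returned (one of the last four; its "shot" number tells which), for a name from the list of things; names that differ only in an ending like _2 or _b are one class to them, and where a whole thing is asked for, a point or a joint stands for the part that bears it (a point fixed in the world has none). Each returns a list of dicts, best first, with "score" (0 to 1); they miss things now and then, are a little off and sometimes report something else, mostly with a low value. They report only what shows in the picture. A call takes as long as a camera call.
- manip.masks_of(thing, picture): "pixels" (420x560 bool, what is visible of it) and "xy" ([column, row] in pixels, amid what is visible of it).
- manip.tip_of(thing, picture): "xy" ([column, row] in pixels: a listed point, or the origin of a listed thing).
The state is a dict: "clock": time; "joints": joint angles; "qd": joint speeds; "effort": joint torques, N m; "eef_pos": TCP position; "eef_rot": TCP orientation; "wrist_force": force on the tool from outside, world axes, zero at the start; "moment": the same for the moment, N m; "finger_gap": finger opening in mm.
Only numpy, scipy, OpenCV 4.12 (cv2) and the standard library are available. Lean on these libraries where they do the work, as an engineer would, in place of code of your own. Each camera call takes 0.05 s, during which the arm holds its last target.

### The job

Someone has dropped the green marker into the torch's leaning charging cradle. Lift it out and lay it inside the shallow aluminium tray, then lay the black torch in the cradle instead, head end up, tail end down against the charging contacts, and swing the orange keeper fully across it to its stop so that the torch cannot jump out on the road. Leave the spanner, the keys and the aerosol where they are.

Things in the scene. Friction and masses are not known exactly. Their poses are not given: they have to be found in the camera images.
- cradle_bed: Bed of the grey charging cradle on its fixed aluminium foot. Origin: on the bed's top at the middle of the heel wall (26 mm high); x runs up the bed, 30 deg above level, y across it, z square to it. Spine x 0 to 125 mm, 26 mm wide. Cheeks 39 mm apart, 24 mm high, flared, at x -8 to 28 and 100 to 122; between them the sides are open for the fingers.
- keeper (a joint): Orange swivel arm of the cradle with a black knob; turns about the bed's z axis, stays where left. 0 = straight across the bed over the torch (its stop); grows as it swings open, 1.57 = pointing up the bed beside it, limit 1.9. Starts open at 1.2 to 1.7. Pivot at bed x 111, y -34 mm (the side nearer the robot); arm 63 mm long, 14 mm wide, z 37 to 42 mm over the bed.
- keeper_knob (a point): Middle of the keeper's upright round knob (12 to 15 mm thick, 18 mm tall, along the bed's z axis), 48 mm from the pivot, 51 mm above the bed, so the knob spans 42 to 60 mm.
- marker: Green felt marker with a black cap, 131 mm long, 14 mm thick (treat as square in section). Origin: underside at mid length; y runs along it, z up from the side it lies on. At the start it lies lengthwise on the cradle's bed, one end against the heel wall.
- marker_end_a (a point): Centre of the marker's end face at +y.
- marker_end_b (a point): Centre of the marker's end face at -y.
- torch: Black pocket torch, 131 mm long, treat as 34 mm square in section, lying on the worktop on the right, behind the tray. Origin: underside at mid length; y runs towards its tail, -y to its wider head, z up.
- torch_tail (a point): Centre of the torch's tail end face (65 mm from its middle, 17 mm above its underside).
- torch_head (a point): Centre of the torch's head end face (lens).
- tray: Shallow aluminium tool tray with a black ribbed liner, fixed, 80 mm (x) by 172 mm (y) outside; inside 70 by 162 mm, rim 10 mm high, floor 4 mm above the worktop. Origin: centre of its underside; y along its length.
- adjustable_spanner: Bystander: steel adjustable spanner, 209 mm long, 11 mm thick, lying behind the torch. Origin at its underside.
- keys: Bystander: van keys with a pink fob, 105 mm long, lying to the left of the cradle. Origin at its underside.
- aerosol_penetrant: Bystander: dark red aerosol can, 66 mm across, 184 mm tall, standing on the left near the nozzle of the caulking gun. Origin at its underside.
- caulking_gun: Fixed: caulking gun in a steel rest behind the cradle, 70 mm wide (x), leaning along y with its nozzle down to the left; handle up to 0.39 m high 20 to 100 mm to the right (-y) of the origin, its thin rod reaching on over the bag at 0.2 to 0.32 m. Origin: at the rest's underside.
- tool_bag: Fixed: orange tool bag between cradle and tray, 0.23 m (x) by 0.42 m (y), 0.21 m high. Origin: centre of its underside. Also fixed: a shelf above the back of the worktop (front edge at x 0.61, underside 0.575 m up), a side wall at y -0.47 from x 0.49 on, and a front rail up to x 0.356, 30 mm high.

How it is judged:
By the outcome, as a careful person would: the job done as asked, in the order asked, and still so for the second after the job is handed in, with the robot touching nothing.
It also fails if it takes over 72 s, if anything falls off the work surface, if the arm or the gripper's body presses on something with over 40 N, if the wrist force passes 120 N, or if a joint passes its speed limit or range.

## Working session

There is one attempt and no reset: what is moved stays moved. The work goes in short steps, Python scripts to look and compute and a shell command to move; the robot and the scene stay as the last step left them, time stands still between calls to the robot, and variables do not carry over. Pictures are saved under pics/ and viewed, and the job is handed in when it is done.

```bash
ls -la; mkdir -p pics; python3 - <<'E'
from cell import manip
import cv2,json
print(manip.read_state(), manip.tcp_to_tips)
for n in ["side","top","wrist"]:
    c=manip.camera(n); cv2.imwrite(f"pics/{n}0.png",c["img"][:,:,::-1])
    print(n,c["intrinsics"],c["origin"],c["orientation"],c.keys())
E
```

```text
total 12
drwxr-xr-x  3 agent agent 4096 Dec  5 22:14 .
drwxr-xr-x 23 root  root  4096 Dec  5 22:14 ..
drwxr-xr-x  2 agent agent 4096 Dec  5 22:14 pics
{'clock': 0.0, 'joints': array([-1.20858212e+00,  3.00458652e-01,  1.52159299e+00,  5.10521927e-06,
        1.32067930e+00, -6.65814130e-02]), 'qd': array([ 0.00076117,  0.00020045,  0.00101595, -0.00047525,  0.00136834,
        0.00057051]), 'effort': array([ 2.11798630e-05, -5.31806839e+01, -3.52738559e+01,  7.08671822e-02,
        2.43711344e-02, -1.22061506e-04]), 'eef_pos': array([ 228.60013817, -499.98098179,  226.88810343]), 'eef_rot': array([-1.57193176e+00,  8.06667126e-05, -2.71279835e+00]), 'wrist_force': array([0.24514028, 0.67484945, 0.71661118]), 'moment': array([ 0.021594  ,  0.00230576, -0.00464207]), 'finger_gap': 93.88744335873271} 22.0
side [[414.23463122   0.         282.01228861]
 [  0.         414.23463122 210.97914938]
 [  0.           0.           1.        ]] [-528.05001501 -532.25627621 1054.01037857] [-2.24471609  0.01261115 -1.07361803] dict_keys(['img', 'intrinsics', 'origin', 'orientation', 'shot'])
top [[438.83948356   0.         277.99045838]
 [  0.         438.83948356 209.95155464]
 [  0.           0.           1.        ]] [ 273.41288912   78.27713758 1350.83863304] [-2.93839314e+00 -2.04189090e-03 -1.60349105e+00] dict_keys(['img', 'intrinsics', 'origin', 'orientation', 'shot'])
wrist [[358.20621172   0.         280.64874743]
 [  0.         358.20621172 207.71895641]
 [  0.           0.           1.        ]] [ 298.24473591 -467.74394219  383.40213516] [ 2.87711608e+00  1.59493209e-03 -1.14298118e+00] dict_keys(['img', 'intrinsics', 'origin', 'orientation', 'shot'])
```

View pics/side0.png

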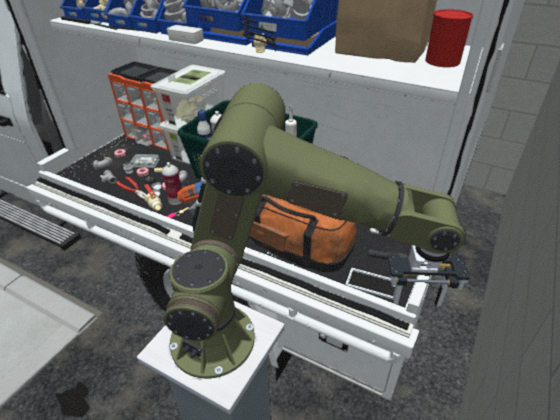

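View pics/top0.png

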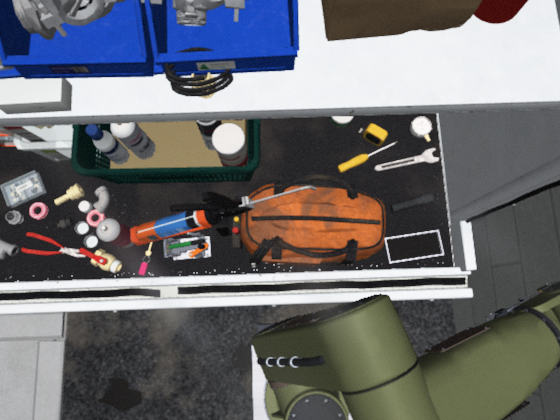

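View pics/wrist0.png

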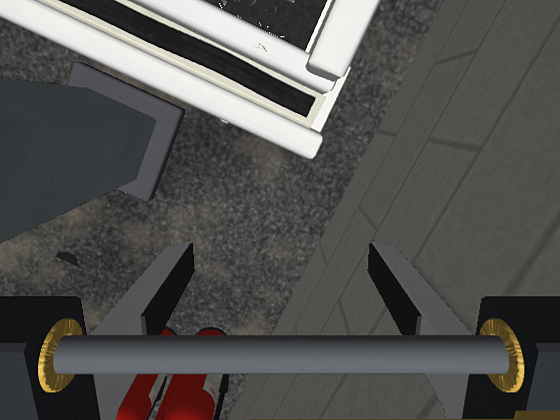

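```bash
cat > h.py <<'E'
from cell import manip
import numpy as np, cv2
from scipy.spatial.transform import Rotation as R
def rot(e): return R.from_euler('xyz',e).as_matrix()
def proj(c,P):
    P=np.atleast_2d(P); q=(P-c["origin"])@rot(c["orientation"]); k=c["intrinsics"]
    return np.c_[q[:,0]/q[:,2]*k[0,0]+k[0,2], q[:,1]/q[:,2]*k[1,1]+k[1,2]]
def ray(c,uv):
    k=c["intrinsics"]; d=np.array([(uv[0]-k[0,2])/k[0,0],(uv[1]-k[1,2])/k[1,1],1.]); d=rot(c["orientation"])@d
    return np.array(c["origin"]),d/np.linalg.norm(d)
def onz(c,uv,z):
    o,d=ray(c,uv); return o+d*(z-o[2])/d[2]
def tri(obs):
    A=np.zeros((3,3));b=np.zeros(3)
    for c,uv in obs:
        o,d=ray(c,uv);M=np.eye(3)-np.outer(d,d);A+=M;b+=M@o
    return np.linalg.solve(A,b)
def save(c,name,crop=None,s=3):
    im=c["img"][:,:,::-1]
    if crop is not None:
        x0,y0,x1,y1=crop; im=cv2.resize(im[y0:y1,x0:x1],None,fx=s,fy=s,interpolation=cv2.INTER_CUBIC)
    cv2.imwrite("pics/"+name+".png",im)
E
python3 - <<'E'
from h import *
c=manip.camera("top")
for t in ["cradle_bed","keeper_knob","marker","marker_end_a","marker_end_b","torch","torch_tail","torch_head","tray","adjustable_spanner","keys","aerosol_penetrant","caulking_gun","tool_bag"]:
    r=manip.tip_of(t,c)
    print(t,[(np.round(x["xy"],1).tolist(),round(float(x["score"]),2), onz(c,x["xy"],20).round(0)[:2].tolist()) for x in r[:2]])
save(c,"t1",(120,200,270,300),5); save(c,"t2",(330,140,480,280),4)
s=manip.camera("side")
for t in ["cradle_bed","keeper_knob","marker","marker_end_a","marker_end_b","torch","torch_tail","torch_head","tray","tool_bag","caulking_gun"]:
    r=manip.tip_of(t,s)
    print(t,[(np.round(x["xy"],1).tolist(),round(float(x["score"]),2)) for x in r[:2]])
E
```

```text
cradle_bed [([170.5, 253.7], 0.95, [423.0, 397.0])]
keeper_knob [([202.7, 247.2], 0.47, [439.0, 299.0])]
marker [([185.3, 244.2], 0.64, [450.0, 352.0])]
marker_end_a [([171.7, 248.5], 0.68, [438.0, 393.0]), ([205.6, 241.2], 0.56, [457.0, 290.0])]
marker_end_b [([171.7, 248.5], 0.68, [438.0, 393.0]), ([205.6, 241.2], 0.56, [457.0, 290.0])]
torch [([411.3, 203.6], 0.57, [554.0, -348.0])]
torch_tail [([387.1, 207.5], 0.79, [544.0, -272.0])]
torch_head [([428.5, 197.7], 0.69, [571.0, -403.0]), ([147.8, 254.9], 0.17, [421.0, 465.0])]
tray [([411.3, 247.2], 0.64, [419.0, -335.0])]
adjustable_spanner [([406.5, 164.7], 0.79, [680.0, -345.0])]
keys [([146.2, 260.9], 0.67, [403.0, 470.0])]
aerosol_penetrant [([126.1, 235.7], 0.89, [482.0, 533.0])]
caulking_gun []
tool_bag []
cradle_bed [([198.1, 209.2], 0.57), ([372.3, 278.6], 0.4)]
keeper_knob [([178.8, 216.2], 0.54)]
marker []
marker_end_a []
marker_end_b []
torch [([384.9, 259.0], 0.68)]
torch_tail [([367.8, 250.8], 0.72)]
torch_head [([403.0, 261.4], 0.52)]
tray [([374.6, 282.9], 0.64)]
tool_bag []
caulking_gun []
```

View pics/t1.png

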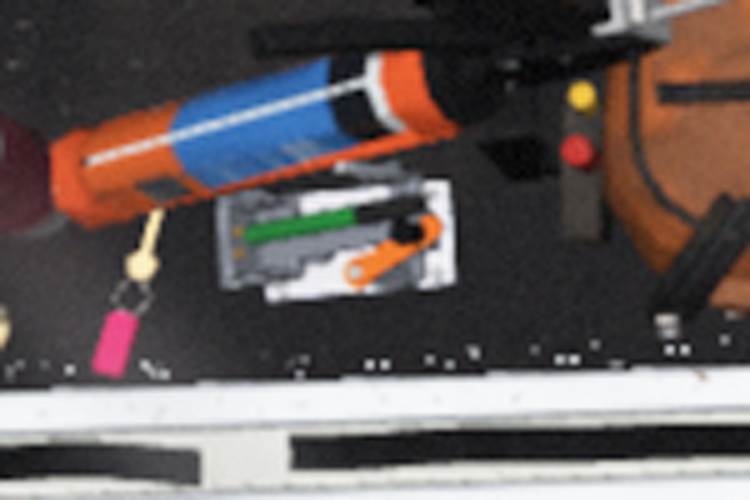

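View pics/t2.png

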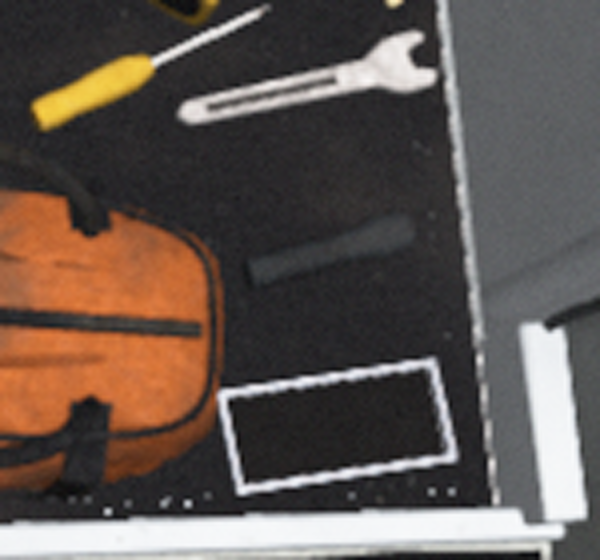

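```bash
python3 - <<'E'
from h import *
c=manip.camera("top")
z=lambda u,v:(120+u/5,200+v/5)
for n,p in dict(nozz=(60,200),gunlowfront=(190,205),midfront=(350,165),rightfront=(450,130),rightback=(420,60),midback=(300,70)).items():
    print(n,[onz(c,z(*p),h).round(0)[:2].tolist() for h in (60,120,200)])
for n,p in dict(bagL=(242,225),bagR=(386,220),bagback=(310,182),bagfront=(310,262)).items():
    print(n,[onz(c,p,h).round(0)[:2].tolist() for h in (0,100,200)])
z2=lambda u,v:(330+u/4,140+v/4)
print("tray",[onz(c,z2(*p),10).round(0)[:2].tolist() for p in [(222,393),(433,362),(455,458),(238,491)]])
print("torch",[onz(c,z2(*p),25).round(0)[:2].tolist() for p in [(250,270),(412,232)]])
a=rot(manip.read_state()["eef_rot"]);print(a)
print(manip.masks_of("tool_bag",c)[:1] and 1, len(manip.masks_of("caulking_gun",c)))
E
```

```text
nozz [[462.0, 502.0], [454.0, 482.0], [442.0, 456.0]]
gunlowfront [[457.0, 425.0], [448.0, 409.0], [437.0, 387.0]]
midfront [[478.0, 330.0], [468.0, 319.0], [456.0, 303.0]]
rightfront [[497.0, 271.0], [487.0, 262.0], [473.0, 250.0]]
rightback [[540.0, 289.0], [528.0, 279.0], [511.0, 266.0]]
midback [[536.0, 361.0], [524.0, 348.0], [508.0, 330.0]]
bagL [[507.0, 180.0], [490.0, 173.0], [473.0, 165.0]]
bagR [[509.0, -270.0], [491.0, -245.0], [474.0, -219.0]]
bagback [[639.0, -38.0], [612.0, -30.0], [585.0, -21.0]]
bagfront [[385.0, -26.0], [377.0, -19.0], [369.0, -11.0]]
tray [[450.0, -262.0], [469.0, -427.0], [394.0, -436.0], [374.0, -268.0]]
torch [[543.0, -287.0], [569.0, -416.0]]
[[-9.09458161e-01 -1.92758835e-05  4.15795446e-01]
 [-4.15795446e-01  1.38853939e-05 -9.09458161e-01]
 [ 1.17571260e-05 -1.00000000e+00 -2.06430094e-05]]
[] 0
```

```bash
cat >> h.py <<'E'
def frame(a,j):
    a=np.array(a,float);a/=np.linalg.norm(a);j=np.array(j,float);j=j-a*(a@j);j/=np.linalg.norm(j)
    return np.c_[np.cross(a,j),a,j]
def delta(P,Rt,P0=None,R0=None):
    s=manip.read_state()
    P0=s["eef_pos"] if P0 is None else P0; R0=rot(s["eef_rot"]) if R0 is None else R0
    return np.r_[R0.T@(np.array(P)-P0), np.degrees(R.from_matrix(R0.T@Rt).as_rotvec())].round(1).tolist()
def J(deg): return [np.cos(np.radians(deg)),np.sin(np.radians(deg)),0]
E
python3 - <<'E'
from h import *
print(delta([430,-300,440],frame([0,0,-1],J(-30))))
P,A=[430,-300,440],frame([0,0,-1],J(-30))
print(delta([400,220,440],frame([0,0,-1],J(8)),P,A))
E
```

```text
[-266.4, -212.5, -98.4, 0.0, -35.4, -0.0]
[-435.3, 0.0, -286.0, 0.0, -38.0, 0.0]
```

```bash
python3 -m jog '[-266,-212,-98,0,-35,0,-266,-212,-98,0,-35,0,-266,-212,-98,0,-35,0,-266,-212,-98,0,-35,0,-266,-212,-98,0,-35,0,-266,-212,-98,0,-35,0,-266,-212,-98,0,-35,0,-266,-212,-98,0,-35,0,-266,-212,-98,0,-35,0]'; python3 - <<'E'
from h import *
print(delta([400,180,440],frame([0,0,-1],J(8)))); print(manip.read_state()["joints"])
E
```

```text
clock: 2.4
eef_pos: [431.7, -298.0, 442.6]
eef_rot: [-1.567, -0.0, -2.1]
wrist_force: [0.0, -0.2, 0.5]
finger_gap: 93.8
[-396.7, 1.6, -268.7, -0.2, -38.3, 0.1]
[-6.74320873e-01  1.80388529e-01  1.18162723e+00  4.55863377e-04
  1.77593589e+00 -1.45063863e-01]
```

```bash
python3 -m jog '[-397,0,-269,0,-38,0,-397,0,-269,0,-38,0,-397,0,-269,0,-38,0,-397,0,-269,0,-38,0,-397,0,-269,0,-38,0,-397,0,-269,0,-38,0,-397,0,-269,0,-38,0,-397,0,-269,0,-38,0,-397,0,-269,0,-38,0,-397,0,-269,0,-38,0]'; python3 - <<'E'
from h import *
c=manip.camera("wrist"); save(c,"w1"); print(manip.read_state()["joints"],c["origin"],manip.read_state()["eef_pos"])
import pickle; pickle.dump(c,open("w1.pkl","wb"))
E
```

```text
clock: 3.23
eef_pos: [402.2, 117.3, 439.8]
eef_rot: [-1.57, 0.0, -1.439]
wrist_force: [1.3, -0.2, -0.1]
finger_gap: 93.8
[ 0.20896822 -0.06867918  1.45081975  0.00176647  1.75906808  0.07201579] [392.37941676 193.48380596 596.21980493] [401.43476488 122.98483578 439.51458377]
```

View pics/w1.png

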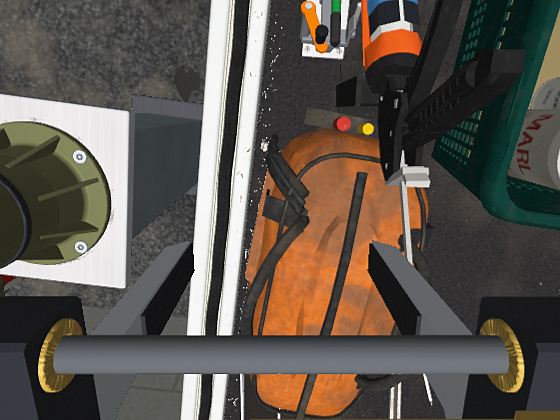

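```bash
python3 - <<'E'
from h import *
print(delta([400,240,440],frame([0,0,-1],J(8))))
E
```

```text
[-116.1, -0.3, 14.6, -0.0, -0.1, -0.1]
```

```bash
python3 -m jog '[-116,0,15,0,0,0,-116,0,15,0,0,0,-116,0,15,0,0,0,-116,0,15,0,0,0]'; python3 - <<'E'
from h import *
import pickle
c=manip.camera("wrist"); save(c,"w2")
pickle.dump(c,open("w2.pkl","wb"))
for t in ["cradle_bed","keeper_knob","marker_end_a","caulking_gun"]:
    print(t,[(np.round(x["xy"],1).tolist(),round(float(x["score"]),2)) for x in manip.tip_of(t,c)[:2]])
E
```

```text
clock: 3.62
eef_pos: [402.0, 236.5, 438.6]
eef_rot: [-1.572, 0.0, -1.435]
wrist_force: [-0.3, 0.0, -0.0]
finger_gap: 94.0
cradle_bed [([322.3, 58.3], 0.88)]
keeper_knob [([308.7, 140.5], 0.62)]
marker_end_a [([322.7, 55.7], 0.85), ([317.1, 136.0], 0.73)]
caulking_gun []
```

View pics/w2.png

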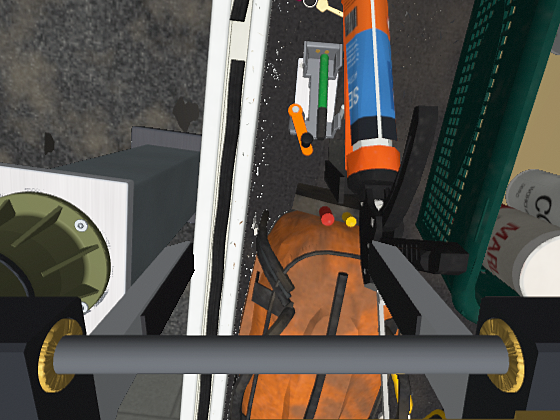

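```bash
python3 - <<'E'
from h import *
print(delta([360,310,420],frame([0,0,-1],J(8))))
E
```

```text
[-83.6, 19.7, -32.2, -0.0, -0.5, -0.0]
```

```bash
python3 -m jog '[-84,20,-32,0,0,0,-84,20,-32,0,0,0,-84,20,-32,0,0,0,-84,20,-32,0,0,0]'; python3 - <<'E'
from h import *
import pickle
c=manip.camera("wrist"); save(c,"w3")
pickle.dump(c,open("w3.pkl","wb"))
for t in ["cradle_bed","keeper_knob","marker_end_a","caulking_gun"]:
    print(t,[(np.round(x["xy"],1).tolist(),round(float(x["score"]),2)) for x in manip.tip_of(t,c)[:2]])
E
```

```text
clock: 4.2
eef_pos: [359.1, 311.9, 419.1]
eef_rot: [-1.571, -0.0, -1.437]
wrist_force: [0.3, 0.3, 0.7]
finger_gap: 93.7
cradle_bed [([340.6, 116.4], 0.76)]
keeper_knob [([334.6, 207.6], 0.95), ([339.1, 115.1], 0.58)]
marker_end_a [([344.5, 111.7], 0.84), ([341.3, 193.1], 0.66)]
caulking_gun []
```

View pics/w3.png

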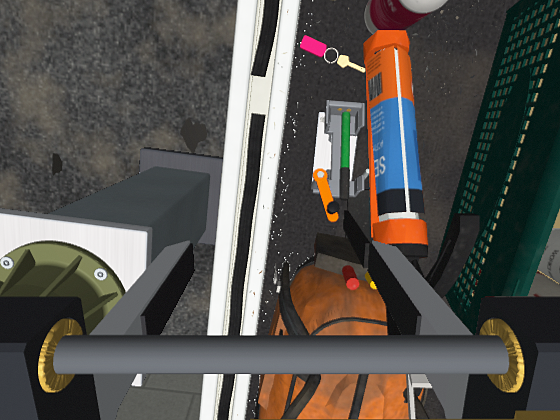

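```bash
python3 - <<'E'
from h import *
import pickle
a=pickle.load(open("w2.pkl","rb"));b=pickle.load(open("w3.pkl","rb"))
save(a,"w2z",(260,0,420,190),3.2 and 3);save(b,"w3z",(280,60,440,260),3)
E
```

```text
(no output)
```

View pics/w2z.png

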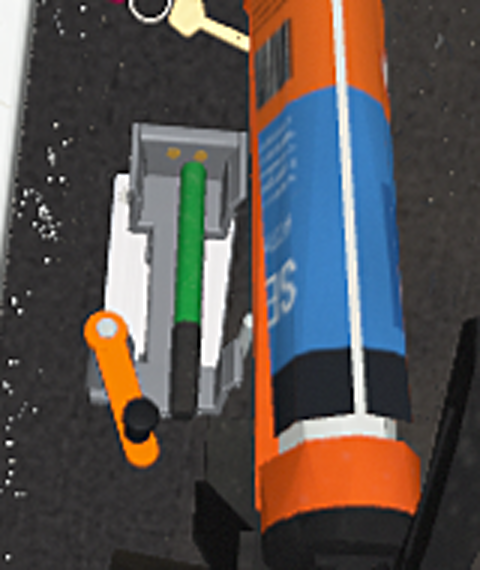

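View pics/w3z.png

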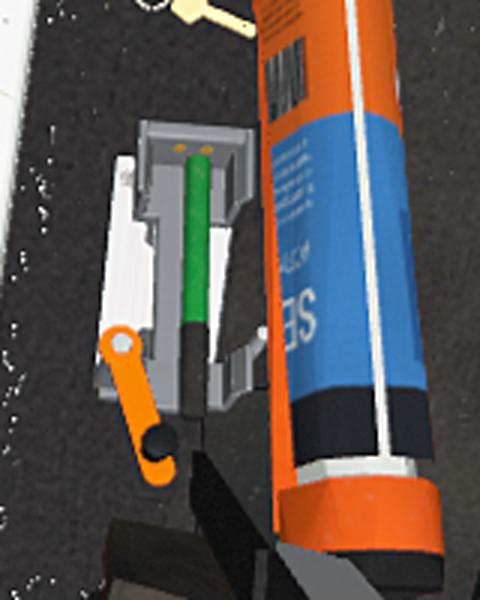

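```bash
python3 - <<'E'
from h import *
import pickle
a=pickle.load(open("w2.pkl","rb"));b=pickle.load(open("w3.pkl","rb"))
A=lambda p:(260+p[0]/3-.33,p[1]/3-.33);B=lambda p:(280+p[0]/3-.33,60+p[1]/3-.33)
D=dict(markgreen=((193,163),(198,156)),capend=((184,417),(193,417)),pivot=((107,328),(121,343)),heelL=((134,125),(141,122)),heelR=((246,134),(253,130)),cheekLowL=((143,235),(148,225)),
upcheekR=((243,375),(252,378)),knob=((142,413),(161,437)),armend=((145,460),(160,480)),
gunBlk=((274,356),(296,396)),gunBarcode=((258,107),(268,122)),whitering=((281,432),(300,465)),stripe_top=((347,85),(363,112)),stripe_blk=((354,350),(377,388)),orangecollar_R=((418,452),(440,487)),foot_corner=((118,176),(118,157)))
for n,(p,q) in D.items():
    P=tri([(a,A(p)),(b,B(q))]); e=[np.linalg.norm(proj(c,P)[0]-np.array(u)) for c,u in((a,A(p)),(b,B(q)))]
    print(n,P.round(0),np.round(e,1))
E
```

```text
markgreen [443. 399.  40.] [0.1 0.1]
capend [452. 283.  95.] [0. 0.]
pivot [410. 317. 122.] [0.2 0.2]
heelL [412. 411.  47.] [0. 0.]
heelR [465. 414.  47.] [0.1 0.1]
cheekLowL [424. 364.  40.] [0. 0.]
upcheekR [474. 306.  97.] [0.2 0.2]
knob [428. 286. 154.] [0. 0.]
armend [432. 267. 148.] [0.4 0.4]
gunBlk [471. 315. 179.] [0.3 0.3]
gunBarcode [461. 416.  93.] [0.5 0.5]
whitering [480. 287. 173.] [0.4 0.4]
stripe_top [492. 423. 122.] [0.3 0.3]
stripe_blk [502. 321. 176.] [0. 0.]
orangecollar_R [532. 288. 182.] [0. 0.]
foot_corner [409. 394.  -1.] [0.2 0.2]
```

```bash
cat > fit.py <<'E'
from h import *
import pickle
from scipy.optimize import least_squares
def bedR(psi): # psi: heading of bed x (horizontal) 
    x=np.array([np.cos(psi)*np.cos(np.pi/6),np.sin(psi)*np.cos(np.pi/6),.5]); y=np.array([-np.sin(psi),np.cos(psi),0]); return np.c_[x,y,np.cross(x,y)]
E
python3 - <<'E'
from fit import *
a=pickle.load(open("w2.pkl","rb"));b=pickle.load(open("w3.pkl","rb"))
A=lambda p:(260+p[0]/3-.33,p[1]/3-.33);B=lambda p:(280+p[0]/3-.33,60+p[1]/3-.33)
obs=dict(mg=((193,163),(198,156)),cap=((184,417),(193,417)),piv=((107,328),(121,343)),hL=((134,125),(141,122)),hR=((246,134),(253,130)),knob=((142,413),(161,437)))
def model(p):
    th=p[4]; s,c=np.sin(th),np.cos(th)
    Q=dict(mg=(0,p[5],14),cap=(131,p[6],14),piv=(111,-34,43),hL=(p[8],-p[7],26),hR=(p[8],p[7],26),knob=(111+48*s,-34+48*c,60))
    Rb=bedR(p[3]); return {k:Rb@np.array(v)+p[:3] for k,v in Q.items()}
def f(p):
    m=model(p); r=[]
    for k,(u,v) in obs.items():
        r+=list(proj(a,m[k])[0]-A(u))+list(proj(b,m[k])[0]-B(v))
    return np.array(r+[(p[8]+5)/4,])
s=least_squares(f,[443,400,25,-1.45,1.3,0,0,26,-5])
print(s.x.round(3),f(s.x).round(1))
p=s.x;Rb=bedR(p[3]);print(Rb.round(3))
for n,g in dict(gunBlk=(471,315,179),stripe_top=(492,423,122),stripe_blk=(502,321,176),ring=(480,287,173)).items(): print(n,(Rb.T@(np.array(g)-p[:3])).round(0))
np.save("bed.npy",p)
E
```

```text
[439.874 392.299  26.442  -1.522   1.224   3.298   4.853  26.618  -8.335] [-0.  -0.   0.1 -0.2 -0.2 -1.7  0.4 -0.5 -0.5  1.  -0.4  0.5  0.2 -0.1
  0.1 -0.3  0.3  0.5 -0.   0.3  0.   0.   0.1  0.5 -0.8]
[[ 0.042  0.999 -0.024]
 [-0.865  0.049  0.499]
 [ 0.5    0.     0.866]]
gunBlk [144.  27.  93.]
stripe_top [23. 54. 97.]
stripe_blk [139.  59.  92.]
ring [166.  35.  73.]
```

```bash
cat >> fit.py <<'E'
def bed():
    p=np.load("bed.npy"); return p,bedR(p[3])
def tcp(bx,by,bz,roll=0):
    "TCP world pose for grasp point at bed coords; roll>0 leans gripper to -y"
    p,Rb=bed(); r=np.radians(roll)
    a=np.array([0,np.sin(r),-np.cos(r)]); j=np.array([0,np.cos(r),np.sin(r)])
    F=frame(Rb@a,Rb@j); return p[:3]+Rb@np.array([bx,by,bz])-3*F[:,1],F
E
python3 - <<'E'
from fit import *
P,F=tcp(64,4,170,6);print(P,F);print(delta(P,F))
E
```

```text
[442.03364881 423.50889501 208.25032751] [[ 0.04243052  0.128766    0.99076686]
 [-0.86498535 -0.49154244  0.10092761]
 [ 0.5        -0.86128123  0.0905243 ]]
[-101.7, 211.8, 95.2, 4.6, 3.0, -30.2]
```

```bash
python3 - <<'E'
from fit import *
P,F=tcp(64,4,240,6);print(P);print(delta(P,F))
E
```

```text
[440.31883995 458.46686164 268.87210578]
[-136.6, 151.2, 98.1, 4.6, 3.0, -30.2]
```

```bash
python3 -m jog '[-137,151,98,5,3,-30,-137,151,98,5,3,-30,-137,151,98,5,3,-30,-137,151,98,5,3,-30,-137,151,98,5,3,-30,-137,151,98,5,3,-30,-137,151,98,5,3,-30]' 40; python3 - <<'E'
from fit import *
c=manip.camera("wrist"); save(c,"w4"); pickle.dump(c,open("w4.pkl","wb"))
print(manip.read_state()["joints"],manip.read_state()["finger_gap"])
P,F=tcp(64,4,240,6);print(delta(P,F))
E
```

```text
clock: 5.03
eef_pos: [439.7, 460.7, 262.5]
eef_rot: [-1.466, -0.526, -1.519]
wrist_force: [0.3, -1.2, 0.0]
finger_gap: 51.1
[ 0.90905006  0.67600149  0.96503613 -0.43203924  1.81788391  0.79108827] 46.83132690132652
[2.7, -1.9, 0.8, -0.2, 0.0, -0.0]
```

View pics/w4.png

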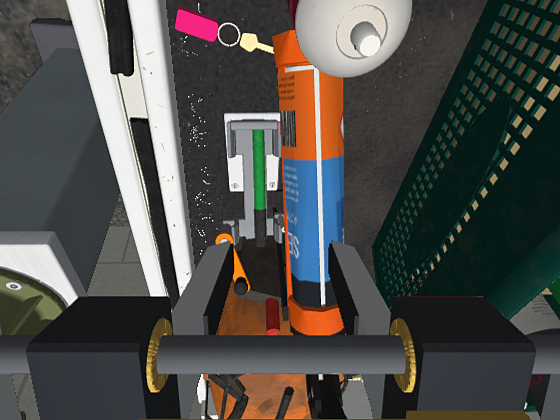

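```bash
python3 - <<'E'
from fit import *
c=pickle.load(open("w4.pkl","rb")); save(c,"w4z",(200,90,360,290),3)
E
```

```text
(no output)
```

View pics/w4z.png

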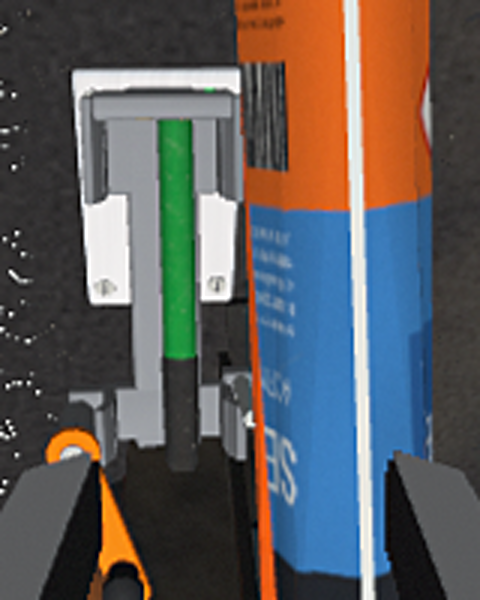

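```bash
python3 - <<'E'
from fit import *
cs=[pickle.load(open(f"w{i}.pkl","rb")) for i in (2,3,4)]
off=[(260,0),(280,60),(200,90)]
L=[[(250,100),(254,300),(258,480)],[(262,100),(268,300),(274,500)],[(237,50),(247,240),(262,590)]]
Rr=[[(384,60),(408,400)],[(398,60),(432,440)],[(432,50),(432,440)]]
S=[[(347,85),(354,350)],[(363,112),(377,388)],[(353,100),(362,350)]]
p0,Rb=bed()
def rays(pts):
    o=[]
    for c,f,pp in zip(cs,off,pts):
        for u in pp:
            a,d=ray(c,(f[0]+u[0]/3-.33,f[1]+u[1]/3-.33)); o.append((Rb.T@(a-p0[:3]),Rb.T@d))
    return o
l,r=rays(L),rays(Rr)
def dist(p,o,d):
    a=np.array([60,p[0],p[1]]);v=np.array([1,p[2],p[3]]);n=np.cross(v,d);n/=np.linalg.norm(n);return (o-a)@n
def f(p):
    return [abs(dist(p,*q))-p[4] for q in l+r]
s=least_squares(f,[57,70,0,0,27]);print(s.x.round(2),np.round(f(s.x),1))
# left tangents in bed yz at x: ray crossing y at several z
for o,d in l:
    print([(z,((o+d*(z-o[2])/d[2]))[:2].round(0).tolist()) for z in (0,40,70,90)])
E
```

```text
[5.352e+01 6.323e+01 4.000e-02 3.000e-02 2.933e+01] [ 0.1  0.1 -0.1 -0.8  0.3  1.3  0.2 -0.4 -0.6 -0.9 -0.1  0.5  1.  -0.3
 -0.2]
[(0, [-51.0, 32.0]), (40, [-16.0, 25.0]), (70, [11.0, 19.0]), (90, [28.0, 16.0])]
[(0, [62.0, 38.0]), (40, [88.0, 30.0]), (70, [107.0, 24.0]), (90, [120.0, 20.0])]
[(0, [155.0, 42.0]), (40, [172.0, 34.0]), (70, [185.0, 28.0]), (90, [194.0, 24.0])]
[(0, [-43.0, 38.0]), (40, [-16.0, 27.0]), (70, [4.0, 19.0]), (90, [17.0, 14.0])]
[(0, [66.0, 42.0]), (40, [83.0, 31.0]), (70, [97.0, 22.0]), (90, [105.0, 17.0])]
[(0, [164.0, 46.0]), (40, [173.0, 34.0]), (70, [180.0, 25.0]), (90, [185.0, 20.0])]
[(0, [-22.0, 27.0]), (40, [-22.0, 23.0]), (70, [-22.0, 20.0]), (90, [-21.0, 17.0])]
[(0, [46.0, 30.0]), (40, [39.0, 26.0]), (70, [34.0, 23.0]), (90, [31.0, 20.0])]
[(0, [190.0, 37.0]), (40, [169.0, 32.0]), (70, [153.0, 28.0]), (90, [142.0, 25.0])]
```

```bash
cat >> fit.py <<'E'
def tcpj(bx,by,bz,lean,jaw=(-1,0,0),pitch=0):
    p,Rb=bed(); r=np.radians(lean); q=np.radians(pitch)
    a=np.array([np.sin(q),np.sin(r)*np.cos(q),-np.cos(r)*np.cos(q)])
    F=frame(Rb@a,Rb@np.array(jaw,float)); return p[:3]+Rb@np.array([bx,by,bz])-3*F[:,1],F
def knob(th): return 111+48*np.sin(th),-34+48*np.cos(th)
E
python3 - <<'E'
from fit import *
x,y=knob(1.224)
P,F=tcpj(x,y,140,10);print(P);print(delta(P,F))
P2,F2=tcpj(x,y,65,10);print(P2,delta(P2,F2,P,F))
E
```

```text
[424.81242019 327.73791211 228.31552146]
[94.9, 95.1, -31.9, 3.0, -89.9, -3.0]
[426.6497154  290.28294787 163.36361618] [-13.0, 73.9, 0.0, 0.0, 0.0, 0.0]
```

```bash
python3 -m jog '[10,0,-20,0,-90,0,10,0,-20,0,-90,0,10,0,-20,0,-90,0,10,0,-20,0,-90,0,10,0,-20,0,-90,0,10,0,-20,0,-90,0,10,0,-20,0,-90,0,10,0,-20,0,-90,0,10,0,-20,0,-90,0,10,0,-20,0,-90,0]' 40;  python3 - <<'E'
from fit import *
x,y=knob(1.224)
P,F=tcpj(x,y,140,10);print(delta(P,F),manip.read_state()["joints"])
E
```

```text
clock: 5.92
eef_pos: [420.2, 447.9, 274.3]
eef_rot: [-2.041, -0.25, -0.178]
wrist_force: [0.0, -0.8, 0.2]
finger_gap: 40.1
[13.7, 98.7, -81.6, 0.2, -18.2, -3.6] [ 0.92070362  0.61326426  1.04330572 -0.42587665  1.8016694  -0.4431873 ]
```

```bash
python3 -m jog '[14,0,0,0,-18,-4,14,0,0,0,-18,-4,14,99,-82,0,-18,-4,14,99,-82,0,-18,-4,14,99,-82,0,-18,-4,14,99,-82,0,-18,-4,14,99,-82,0,-18,-4]' 36;  python3 - <<'E'
from fit import *
c=manip.camera("wrist"); save(c,"w5"); pickle.dump(c,open("w5.pkl","wb"))
x,y=knob(1.224)
P,F=tcpj(x,y,65,10);print(delta(P,F),manip.read_state()["joints"])
for t in ["keeper_knob"]:
    for r in manip.tip_of(t,c)[:2]: print(r["xy"],r["score"])
p,Rb=bed(); print(proj(c,p[:3]+Rb@np.array([x,y,51])),proj(c,p[:3]+Rb@np.array([x,y,60])),proj(c,p[:3]+Rb@np.array([111,-34,43])))
E
```

```text
clock: 6.5
eef_pos: [424.1, 325.5, 227.6]
eef_rot: [-2.107, -0.161, 0.13]
wrist_force: [0.3, 0.1, 1.0]
finger_gap: 35.9
[-13.3, 73.6, 0.6, 0.3, -0.6, 0.4] [ 0.81336999  0.40575166  1.46569046 -0.50506797  1.52353925 -0.75387886]
[[281.88539448 199.9792724 ]] [[281.86864315 205.37694914]] [[345.53410635 173.63576351]]
```

View pics/w5.png

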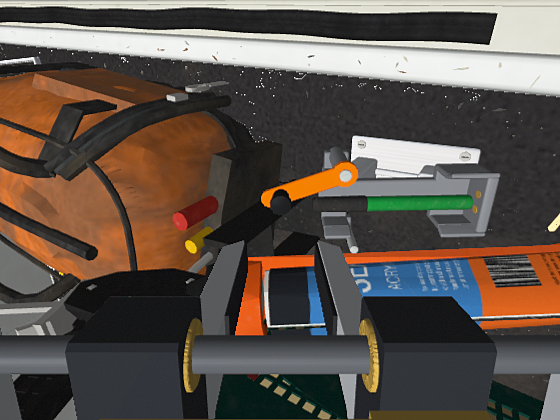

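```bash
python3 -m jog '[-6,35,0,0,0,0,-13,65,0,0,0,0,-13,73,0,0,0,0,-13,73,0,0,0,0]' 36;  python3 - <<'E'
from fit import *
c=manip.camera("wrist"); save(c,"w6"); pickle.dump(c,open("w6.pkl","wb"))
x,y=knob(1.224)
P,F=tcpj(x,y,65,10);print(delta(P,F))
print(delta(tcpj(*knob(1.5),66,10)[0],F))
E
```

```text
clock: 6.93
eef_pos: [426.9, 292.3, 162.7]
eef_rot: [-2.106, -0.161, 0.134]
wrist_force: [-0.8, 1.1, 0.4]
finger_gap: 36.1
[-0.5, 0.8, -1.9, 0.3, -0.5, 0.4]
[-13.0, -2.5, -4.7, 0.3, -0.5, 0.4]
```

View pics/w6.png

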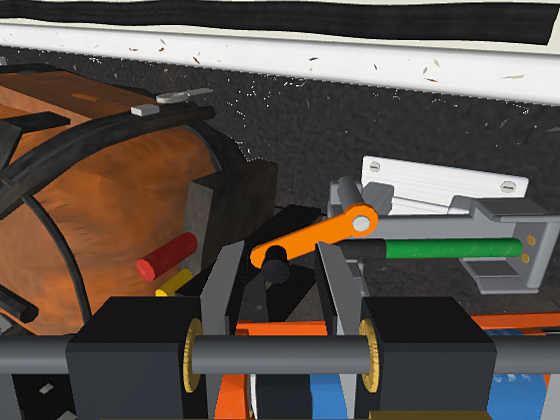

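```bash
python3 -m jog '[0,0,0,0,0,0,0,0,0,0,0,0,0,0,0,0,0,0,0,0,0,0,0,0,0,0,0,0,0,0]' 5 12;  python3 - <<'E'
from fit import *
s=manip.read_state();print(s["finger_gap"],s["wrist_force"])
P,F=tcpj(*knob(1.224),65,10)
for t in (1.35,1.5,1.65,1.8,1.87): print(t,delta(tcpj(*knob(t),65,10)[0],F,P,F))
E
```

```text
clock: 7.4
eef_pos: [427.4, 290.4, 163.7]
eef_rot: [-2.111, -0.162, 0.134]
wrist_force: [4.5, -7.2, 11.9]
finger_gap: 14.0
14.029220296344976 [ 4.48128622 -7.24439492 11.91146135]
1.35 [-5.7, -1.0, -1.7, 0.0, 0.0, 0.0]
1.5 [-12.7, -2.2, -2.7, 0.0, 0.0, 0.0]
1.65 [-19.8, -3.5, -2.7, 0.0, 0.0, 0.0]
1.8 [-26.8, -4.7, -1.6, 0.0, 0.0, 0.0]
1.87 [-30.0, -5.3, -0.7, 0.0, 0.0, 0.0]
```

```bash
python3 -m jog '[-6,-2,-2,0,0,0,-13,-3,-3,0,0,0,-20,-4,-3,0,0,0,-27,-5,-2,0,0,0,-29,-6,-1,0,0,0,-29,-6,-1,0,0,0,-29,-6,-1,0,0,0]';  python3 - <<'E'
from fit import *
s=manip.read_state();p,Rb=bed();F=rot(s["eef_rot"]);print((Rb.T@(s["eef_pos"]+3*F[:,1]-p[:3])).round(1),knob(1.85),s["wrist_force"])
E
```

```text
clock: 7.98
eef_pos: [396.7, 287.2, 164.4]
eef_rot: [-2.114, -0.159, 0.132]
wrist_force: [-3.0, -18.2, 16.7]
finger_gap: 17.2
[158.1 -47.8  65.1] (np.float64(157.1412097428144), np.float64(-47.22833184757662)) [ -2.9719171  -18.19373727  16.68263799]
```

```bash
python3 -m jog '[0,0,0,0,0,0,0,0,0,0,0,0]' 40;  python3 - <<'E'
from fit import *
c=manip.camera("wrist"); save(c,"w7"); pickle.dump(c,open("w7.pkl","wb"))
E
```

```text
clock: 8.15
eef_pos: [396.7, 289.1, 163.2]
eef_rot: [-2.109, -0.159, 0.133]
wrist_force: [0.1, -0.2, -0.0]
finger_gap: 27.3
```

View pics/w7.png

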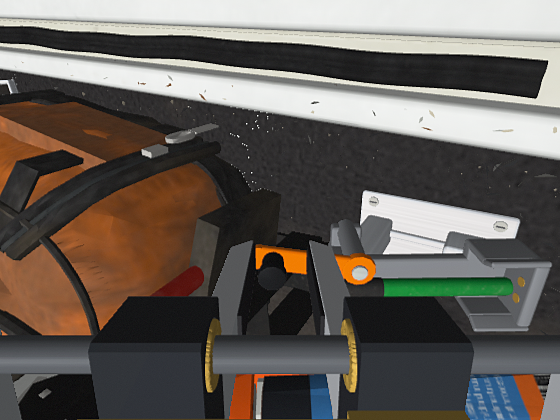

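```bash
python3 - <<'E'
from fit import *
S=manip.read_state();P0,F0=S["eef_pos"],rot(S["eef_rot"])
P1,F1=tcpj(158,-58,175,10);print(delta(P1,F0))
t=np.tan(np.radians(12))
P2,F2=tcpj(66,4-215*t,222,12,(0,1,0));print(P2,delta(P2,F2,P1,F0))
E
```

```text
[9.6, -110.1, -3.3, 0.0, 0.0, 0.0]
[394.89130041 445.46893813 254.24110684] [23.7, -44.0, 91.8, 1.7, 89.6, -1.0]
```

```bash
python3 -m jog '[0,-40,0,0,0,0,5,-80,0,0,0,0,10,-110,-3,0,0,0,33,-154,88,0,89,0,33,-154,88,0,89,0,33,-154,88,0,89,0,33,-154,88,0,89,0,33,-154,88,0,89,0,33,-154,88,0,89,0,33,-154,88,0,89,0]' 26;  python3 - <<'E'
from fit import *
t=np.tan(np.radians(12))
P2,F2=tcpj(66,4-153*t,160,12,(0,1,0));print(P2,delta(P2,F2),manip.read_state()["joints"])
E
```

```text
clock: 9.03
eef_pos: [394.4, 445.2, 253.7]
eef_rot: [-1.802, -0.513, -0.73]
wrist_force: [0.7, 1.2, -0.2]
finger_gap: 26.1
[409.57281117 415.15184256 200.54753181] [1.2, 62.9, 2.2, 1.8, 39.2, -0.1] [ 0.97027389  0.56621373  1.17141409 -0.46554243  1.71569659  0.19556373]
```

```bash
python3 -m jog '[0,10,0,2,39,0,0,10,0,2,39,0,0,20,0,2,39,0,0,40,0,2,39,0,1,63,2,2,39,0,1,63,2,2,39,0,1,63,2,2,39,0]' 26;  python3 - <<'E'
from fit import *
c=manip.camera("wrist"); save(c,"w8"); pickle.dump(c,open("w8.pkl","wb"))
t=np.tan(np.radians(12))
P2,F2=tcpj(66,4-18*t,25,12,(0,1,0));print(P2,delta(P2,F2),manip.read_state()["joints"])
p,Rb=bed()
for q in [(0,3.3,14),(131,4.9,14),(111,-34,43),(*knob(1.85),60),(-8,26.6,26),(-8,-26.6,26)]: print(proj(c,p[:3]+Rb@np.array(q,float)).round(0))
E
```

```text
clock: 9.62
eef_pos: [409.4, 414.2, 199.8]
eef_rot: [-1.364, -0.522, -1.514]
wrist_force: [0.3, -0.0, -0.2]
finger_gap: 26.0
[441.54061684 349.13881187  83.6341023 ] [0.2, 138.0, -0.2, -0.1, 0.6, -0.2] [ 0.93054807  0.55000865  1.32043345 -0.49064812  1.55066711  0.89507408]
[[282. 124.]]
[[283. 268.]]
[[244. 264.]]
[[232. 327.]]
[[313. 115.]]
[[248. 115.]]
```

View pics/w8.png

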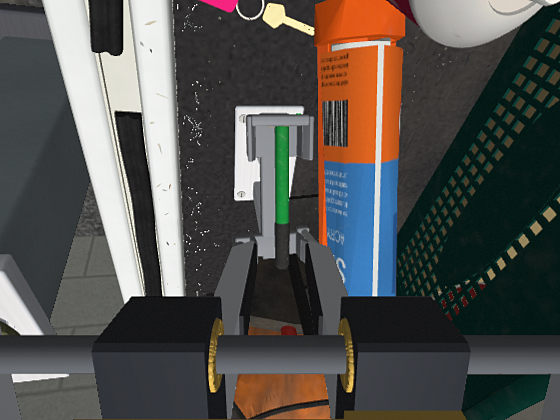

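```bash
python3 -m jog '[0,40,0,0,0,0,0,80,0,0,0,0,0,105,0,0,0,0,0,105,0,0,0,0]' 26;  python3 - <<'E'
from fit import *
c=manip.camera("wrist"); save(c,"w9"); pickle.dump(c,open("w9.pkl","wb"))
t=np.tan(np.radians(12))
P2,F2=tcpj(66,4-18*t,25,12,(0,1,0));print(P2,delta(P2,F2))
E
```

```text
clock: 10.0
eef_pos: [433.6, 362.4, 108.2]
eef_rot: [-1.37, -0.526, -1.508]
wrist_force: [-0.2, 0.7, -0.7]
finger_gap: 26.1
[441.54061684 349.13881187  83.6341023 ] [-0.1, 32.2, 0.1, -0.0, 0.6, -0.1]
```

View pics/w9.png

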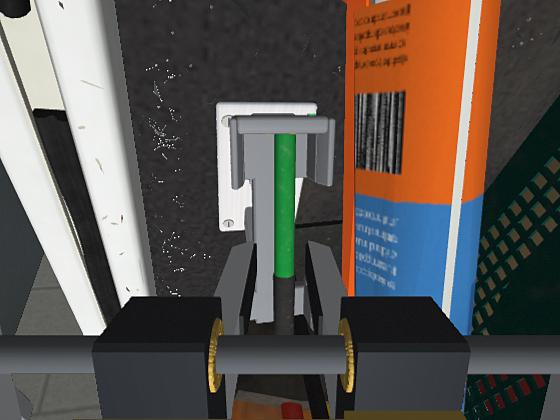

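```bash
python3 -m jog '[0,16,0,0,0,0,0,27,0,0,0,0,0,32,0,0,0,0,0,32,0,0,0,0]' 26;  python3 -m jog '[0,0,0,0,0,0,0,0,0,0,0,0,0,0,0,0,0,0,0,0,0,0,0,0]' 5 15;  python3 - <<'E'
from fit import *
c=manip.camera("wrist"); save(c,"w10")
print(manip.read_state()["finger_gap"])
E
```

```text
clock: 10.38
eef_pos: [441.5, 349.9, 84.7]
eef_rot: [-1.364, -0.522, -1.511]
wrist_force: [-0.3, 0.3, 0.3]
finger_gap: 26.3
clock: 10.72
eef_pos: [441.6, 350.4, 85.4]
eef_rot: [-1.362, -0.52, -1.512]
wrist_force: [-1.1, 3.2, 6.2]
finger_gap: 14.9
14.254486571446856
```

View pics/w10.png

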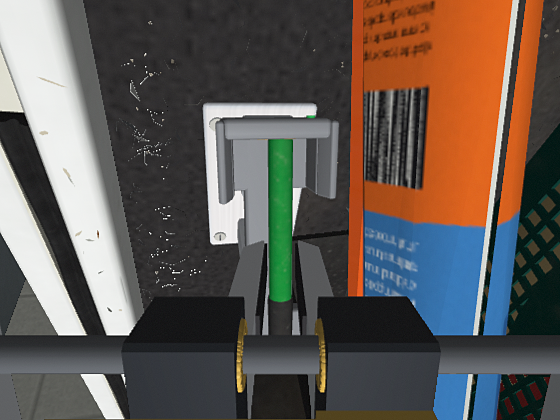

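```bash
python3 -m jog '[0,-10,0,0,0,0,0,-40,0,0,0,0,0,-80,0,0,0,0,0,-120,0,0,0,0,0,-160,0,0,0,0,0,-160,0,0,0,0]' 5 25;  python3 - <<'E'
from fit import *
c=manip.camera("wrist"); save(c,"w11")
F=frame([0,0,-1],J(4))
print(delta([400,300,440],F)); print(delta([430,-30,460],frame([0,0,-1],J(6.7)),[400,300,440],F))
E
```

```text
clock: 11.27
eef_pos: [403.2, 429.7, 227.5]
eef_rot: [-1.357, -0.513, -1.512]
wrist_force: [-0.0, -0.2, 0.5]
finger_gap: 14.4
[217.5, -124.4, 15.3, -11.7, 2.5, 29.5]
[331.3, -20.0, 6.9, 0.0, -2.7, 0.0]
```

View pics/w11.png

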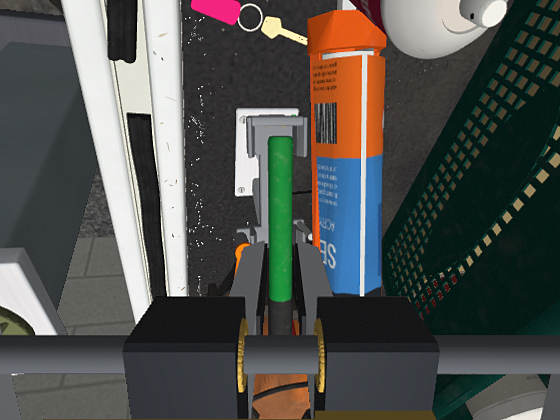

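```bash
python3 -m jog '[217,-124,15,-12,2,29,217,-124,15,-12,2,29,217,-124,15,-12,2,29,217,-124,15,-12,2,29,217,-124,15,-12,2,29,217,-124,15,-12,2,29,217,-124,15,-12,2,29]' - 25;  python3 - <<'E'
from fit import *
print(delta([430,-60,450],frame([0,0,-1],J(6.7))))
E
```

```text
clock: 11.9
eef_pos: [401.2, 295.9, 443.2]
eef_rot: [-1.573, -0.011, -1.5]
wrist_force: [0.7, 0.8, 0.2]
finger_gap: 14.1
[357.1, -2.9, 3.6, 0.2, -2.7, 0.6]
```

```bash
python3 -m jog '[357,-3,4,0,-3,1,357,-3,4,0,-3,1,357,-3,4,0,-3,1,357,-3,4,0,-3,1,357,-3,4,0,-3,1,357,-3,4,0,-3,1,357,-3,4,0,-3,1,357,-3,4,0,-3,1,357,-3,4,0,-3,1]';  python3 - <<'E'
from fit import *
print(delta([422,-348,330],frame([0,0,-1],J(6.7))))
E
```

```text
clock: 12.65
eef_pos: [430.9, -59.9, 443.8]
eef_rot: [-1.584, 0.003, -1.447]
wrist_force: [0.4, 0.9, -1.1]
finger_gap: 14.5
[285.1, 113.6, -43.0, 0.8, 0.4, -0.2]
```

```bash
python3 -m jog '[285,0,-43,1,0,0,285,0,-43,1,0,0,285,0,-43,1,0,0,285,0,-43,1,0,0,285,0,-43,1,0,0,285,60,-43,1,0,0,285,114,-43,1,0,0,285,114,-43,1,0,0,285,114,-43,1,0,0]';  python3 - <<'E'
from fit import *
c=manip.camera("wrist"); save(c,"w12"); pickle.dump(c,open("w12.pkl","wb"))
print(manip.read_state()["joints"])
for t in ["tray","torch","torch_tail","torch_head"]:
    print(t,[(np.round(x["xy"],1).tolist(),round(float(x["score"]),2)) for x in manip.tip_of(t,c)[:2]])
E
```

```text
clock: 13.4
eef_pos: [421.6, -345.8, 323.9]
eef_rot: [-1.57, 0.009, -1.446]
wrist_force: [0.7, -0.4, -1.5]
finger_gap: 14.2
[-0.75703626  0.24015015  1.37728215  0.00593271  1.53250846 -0.88145351]
tray [([279.0, 169.7], 0.56)]
torch [([379.5, 188.2], 0.82)]
torch_tail [([378.1, 138.5], 0.78)]
torch_head [([387.0, 232.8], 0.96), ([377.3, 137.7], 0.27)]
```

View pics/w12.png

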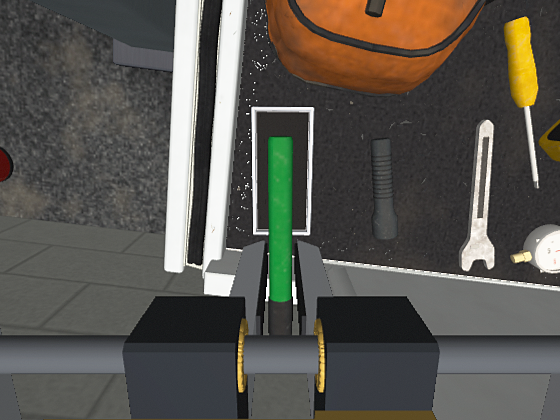

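```bash
python3 - <<'E'
from fit import *
c=pickle.load(open("w12.pkl","rb"))
Q=np.array([onz(c,u,10) for u in [(252,108),(313,109),(308,236),(246,234)]]);print(Q.round(0),Q.mean(0).round(0))
m=Q.mean(0); a=np.degrees(np.arctan2(*( (Q[1]+Q[2]-Q[0]-Q[3])[[1,0]])));l=Q[0]+Q[1]-Q[2]-Q[3];print(a,np.degrees(np.arctan2(-l[0],l[1])))
for n,u,z in [("tail",(378.1,138.5),17),("head",(387,232.8),17),("o",(379.5,188.2),0)]: print(n,onz(c,u,z).round(1))
print(delta([m[0],m[1],60],frame([0,0,-1],J(7))))
E
```

```text
[[ 376. -268.   10.]
 [ 453. -260.   10.]
 [ 471. -429.   10.]
 [ 385. -436.   10.]] [ 421. -348.   10.]
5.603463870466534 4.566644631135239
tail [ 540.  -285.5   17. ]
head [ 576.3 -408.5   17. ]
o [ 559.4 -351.6   -0. ]
[4.0, 271.9, -4.7, -0.4, 0.3, -0.1]
```

```bash
python3 -m jog '[1,60,-2,0,0,0,2,110,-4,0,0,0,4,150,-5,0,0,0,4,190,-5,0,0,0,4,230,-5,0,0,0,4,260,-5,0,0,0,4,275,-5,0,0,0,4,286,-5,0,0,0,4,288,-5,0,0,0,4,288,-5,0,0,0]';  python3 - <<'E'
from fit import *
c=manip.camera("wrist"); save(c,"w13")
print(delta([421,-348,33],frame([0,0,-1],J(7))))
E
```

```text
clock: 14.48
eef_pos: [421.3, -348.5, 44.0]
eef_rot: [-1.563, 0.001, -1.444]
wrist_force: [-0.0, 0.1, -0.3]
finger_gap: 14.5
[-0.9, 11.6, -0.5, -0.5, 0.3, -0.0]
```

View pics/w13.png

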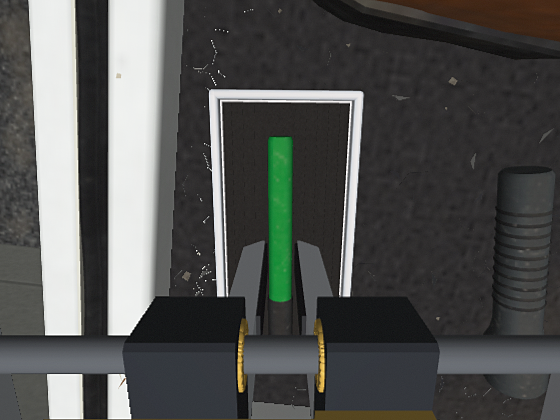

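```bash
python3 -m jog '[0,4,0,0,0,0,0,8,0,0,0,0,0,8,0,0,0,0]'
```

```text
clock: 14.78
eef_pos: [420.5, -348.2, 34.6]
eef_rot: [-1.564, 0.002, -1.444]
wrist_force: [-0.5, -0.3, -1.0]
finger_gap: 14.9
```

```bash
python3 -m jog '[0,3,0,0,0,0,0,3,0,0,0,0]'; python3 -m jog '[0,0,0,0,0,0,0,0,0,0,0,0,0,0,0,0,0,0,0,0,0,0,0,0]' 34; python3 - <<'E'
from fit import *
print(delta([421,-348,200],frame([0,0,-1],J(7))))
E
```

```text
clock: 14.95
eef_pos: [420.6, -348.3, 31.5]
eef_rot: [-1.564, 0.002, -1.444]
wrist_force: [0.7, 0.1, -0.5]
finger_gap: 14.1
clock: 15.28
eef_pos: [420.4, -348.1, 31.4]
eef_rot: [-1.565, 0.003, -1.444]
wrist_force: [0.8, -0.4, 0.9]
finger_gap: 33.4
[-0.5, -168.6, 1.6, -0.3, 0.2, -0.2]
```

```bash
python3 -m jog '[0,-40,0,0,0,0,0,-80,0,0,0,0,0,-120,0,0,0,0,0,-160,0,0,0,0,40,-175,90,0,0,0,40,-175,90,0,0,0,40,-175,90,0,0,0,40,-175,90,0,0,0]' 60;  python3 - <<'E'
from fit import *
c=manip.camera("wrist"); save(c,"w14"); pickle.dump(c,open("w14.pkl","wb"))
for t in ["torch","torch_tail","torch_head","marker"]:
    print(t,[(np.round(x["xy"],1).tolist(),round(float(x["score"]),2),onz(c,x["xy"],17 if "_" in t else 0).round(0)) for x in manip.tip_of(t,c)[:2]])
print(manip.read_state()["eef_pos"])
E
```

```text
clock: 15.95
eef_pos: [516.2, -377.3, 206.8]
eef_rot: [-1.564, 0.002, -1.443]
wrist_force: [-0.7, -0.4, -0.5]
finger_gap: 60.2
torch [([321.9, 167.1], 0.71, array([ 557., -350.,    0.]))]
torch_tail [([319.1, 97.6], 0.86, array([ 542., -284.,   17.]))]
torch_head [([332.3, 233.6], 0.88, array([ 576., -414.,   17.]))]
marker [([188.9, 149.3], 0.71, array([ 422., -349.,    0.])), ([332.8, 229.7], 0.62, array([ 579., -415.,    0.]))]
[ 512.92702234 -376.95566721  206.77049534]
```

View pics/w14.png

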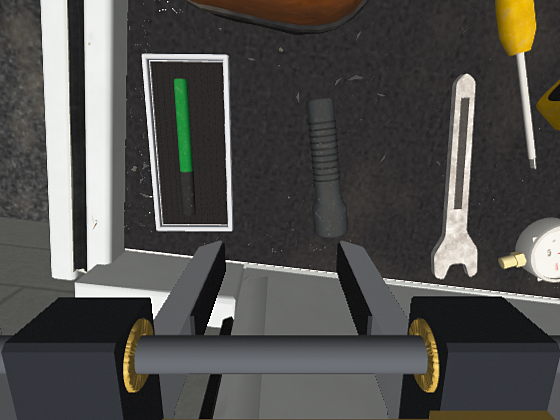

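```bash
python3 - <<'E'
from fit import *
print(delta([559,-349,110],frame([0,0,-1],J(14))))
E
```

```text
[-21.6, 97.1, 48.7, -0.3, -6.8, -0.2]
```

```bash
python3 -m jog '[-21,40,48,0,-7,0,-21,75,48,0,-7,0,-21,97,48,0,-7,0,-21,97,48,0,-7,0,-21,97,48,0,-7,0]' 60;  python3 - <<'E'
from fit import *
c=manip.camera("wrist"); save(c,"w15"); pickle.dump(c,open("w15.pkl","wb"))
for t in ["torch","torch_tail","torch_head"]:
    print(t,[(np.round(x["xy"],1).tolist(),round(float(x["score"]),2),onz(c,x["xy"],17 if "_" in t else 0).round(0)) for x in manip.tip_of(t,c)[:2]])
print(manip.read_state()["eef_pos"])
E
```

```text
clock: 16.62
eef_pos: [558.4, -349.6, 109.8]
eef_rot: [-1.566, 0.004, -1.322]
wrist_force: [0.3, 0.6, -0.1]
finger_gap: 60.1
torch [([280.2, 212.3], 0.94, array([ 559., -348.,    0.]))]
torch_tail [([279.9, 301.9], 0.7, array([ 575., -413.,   17.])), ([279.7, 127.9], 0.55, array([ 543., -286.,   17.]))]
torch_head [([278.7, 298.7], 0.57, array([ 573., -411.,   17.]))]
[ 559.58502661 -350.88879355  113.09523482]
```

View pics/w15.png

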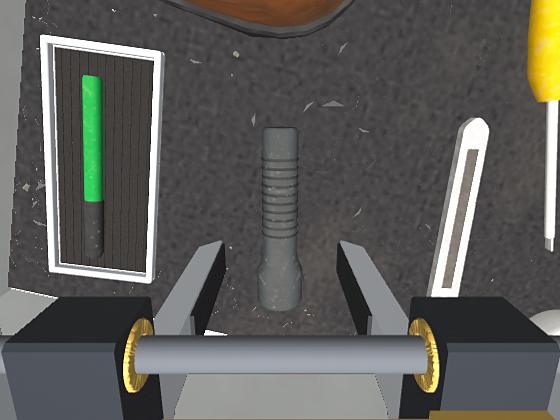

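```bash
python3 -m jog '[0,30,0,0,0,0,0,55,0,0,0,0,0,73,0,0,0,0,0,80,0,0,0,0,0,80,0,0,0,0,0,80,0,0,0,0]' 60;  python3 - <<'E'
from fit import *
print(delta([559,-349,25],frame([0,0,-1],J(14))))
E
```

```text
clock: 17.32
eef_pos: [560.2, -350.2, 31.9]
eef_rot: [-1.563, 0.0, -1.322]
wrist_force: [0.7, 0.5, 0.3]
finger_gap: 60.1
[-1.4, 6.9, -1.0, -0.4, 0.2, -0.0]
```

```bash
python3 -m jog '[-1,6,-1,0,0,0,-1,6,-1,0,0,0]'; python3 -m jog '[0,0,0,0,0,0,0,0,0,0,0,0,0,0,0,0,0,0,0,0,0,0,0,0,0,0,0,0,0,0]' 25 35; python3 - <<'E'
from fit import *
c=manip.camera("wrist"); save(c,"w16"); pickle.dump(c,open("w16.pkl","wb"))
s=manip.read_state();print(s["finger_gap"],s["eef_pos"],s["joints"])
print(delta([480,-330,300],frame([0,0,-1],J(7))))
E
```

```text
clock: 17.48
eef_pos: [558.6, -348.9, 24.7]
eef_rot: [-1.564, 0.001, -1.322]
wrist_force: [0.7, 0.9, -0.4]
finger_gap: 60.0
clock: 17.9
eef_pos: [558.7, -348.9, 24.4]
eef_rot: [-1.564, 0.002, -1.322]
wrist_force: [-0.4, 0.1, 1.4]
finger_gap: 33.6
33.63564019590896 [ 558.64087718 -348.86786138   24.44075493] [-0.61612938  0.7501846   1.34227353  0.00701292  1.04626315 -0.86827181]
[-38.1, -276.0, -69.8, -0.4, 7.2, -0.1]
```

View pics/w16.png

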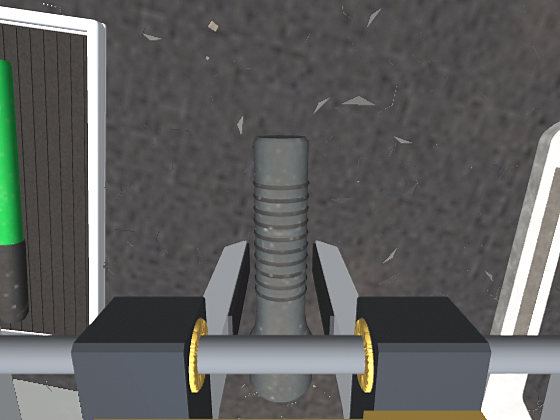

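```bash
python3 -m jog '[0,-20,0,0,0,0,0,-60,0,0,0,0,0,-100,0,0,0,0,-10,-140,-10,0,0,0,-20,-180,-30,0,2,0,-30,-220,-50,0,4,0,-38,-276,-70,0,7,0,-38,-276,-70,0,7,0,-38,-276,-70,0,7,0]'; python3 - <<'E'
from fit import *
c=pickle.load(open("w16.pkl","rb"))
for z in (17,25,34): print(onz(c,(281,137),z))
s=manip.read_state();print(s["finger_gap"])
c=manip.camera("wrist"); save(c,"w17"); pickle.dump(c,open("w17.pkl","wb"))
print(delta([430,-250,450],frame([0,0,-1],J(5))))
E
```

```text
clock: 18.7
eef_pos: [479.4, -330.7, 306.4]
eef_rot: [-1.558, -0.004, -1.445]
wrist_force: [0.6, -0.5, -0.9]
finger_gap: 34.0
[ 543.31614849 -285.31234587   17.        ]
[ 543.12103175 -284.80103793   25.        ]
[ 542.90152541 -284.2258165    34.        ]
33.9673431014678
[-86.0, -147.7, -37.8, -0.6, 2.2, 0.0]
```

View pics/w17.png

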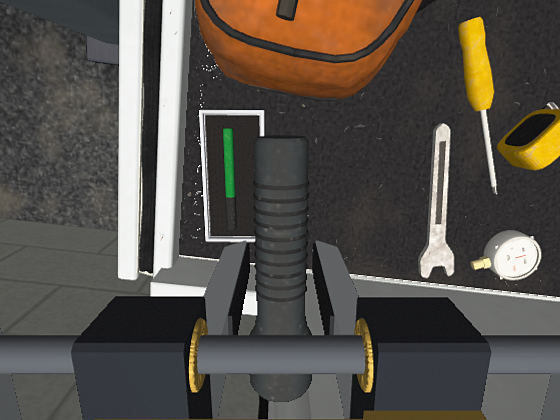

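```bash
python3 -m jog '[-86,-148,-38,-1,2,0,-86,-148,-38,-1,2,0,-86,-148,-38,-1,2,0,-86,-148,-38,-1,2,0,-86,-148,-38,-1,2,0,-86,-148,-38,-1,2,0]'; python3 - <<'E'
from fit import *
print(delta([430,0,455],frame([0,0,-1],J(3))))
F=frame([0,0,-1],J(3))
print(delta([390,320,450],F,[430,0,455],F))
E
```

```text
clock: 19.25
eef_pos: [430.7, -249.5, 449.1]
eef_rot: [-1.58, 0.001, -1.478]
wrist_force: [1.0, 0.1, -1.8]
finger_gap: 33.6
[-248.5, -5.9, 22.4, 0.5, 2.3, -0.0]
[-321.7, 5.0, -23.2, 0.0, 0.0, 0.0]
```

```bash
python3 -m jog '[-248,-6,22,0,2,0,-248,-6,22,0,2,0,-248,-6,22,0,2,0,-248,-6,22,0,2,0,-248,-6,22,0,2,0,-248,-6,22,0,2,0,-300,-6,18,0,2,0,-340,-6,14,0,2,0,-380,-6,10,0,2,0,-420,-5,7,0,2,0]'; python3 - <<'E'
from fit import *
t=np.tan(np.radians(17))
P2,F2=tcpj(80,-178*t,200,17,(0,1,0));print(P2,delta(P2,F2))
print(delta([385,330,430],F2))
E
```

```text
clock: 20.08
eef_pos: [400.1, 164.7, 451.1]
eef_rot: [-1.586, 0.001, -1.514]
wrist_force: [0.5, -0.9, -2.2]
finger_gap: 33.8
[383.06767315 421.70398444 242.13179858] [-257.3, 209.2, 0.7, 17.4, -3.8, -29.9]
[-165.8, 21.3, -5.5, 17.4, -3.8, -29.9]
```

```bash
python3 -m jog '[-60,5,-2,5,-1,-8,-100,10,-4,9,-2,-15,-140,16,-5,13,-3,-22,-166,21,-5,17,-4,-30,-166,21,-5,17,-4,-30,-195,80,-4,17,-4,-30,-230,140,-2,17,-4,-30,-257,200,0,17,-4,-30,-257,209,0,17,-4,-30,-257,209,0,17,-4,-30]'; python3 - <<'E'
from fit import *
c=manip.camera("wrist"); save(c,"w18"); pickle.dump(c,open("w18.pkl","wb"))
t=np.tan(np.radians(17))
P2,F2=tcpj(80,-178*t,200,17,(0,1,0));print(P2,delta(P2,F2),manip.read_state()["joints"])
P3,F2=tcpj(72,-48*t,70,17,(0,1,0));print(P3,delta(P3,F2))
p,Rb=bed()
for q in [(111,-34,43),(*knob(1.85),60),(-8,26.6,26),(-8,-26.6,26)]: print(proj(c,p[:3]+Rb@np.array(q,float)).round(0))
E
```

```text
clock: 20.92
eef_pos: [382.6, 419.8, 240.5]
eef_rot: [-1.282, -0.528, -1.515]
wrist_force: [0.4, -0.0, -1.3]
finger_gap: 33.7
[383.06767315 421.70398444 242.13179858] [3.9, -8.5, 4.4, 0.6, 0.8, 0.5] [ 0.99548314  0.4829203   1.3594027  -0.54009186  1.57060613  0.93267321]
[425.61013076 365.64921659 125.54849609] [-5.2, 127.3, 5.9, 0.6, 0.8, 0.5]
[[254. 230.]]
[[244. 286.]]
[[312.  97.]]
[[256.  96.]]
```

View pics/w18.png

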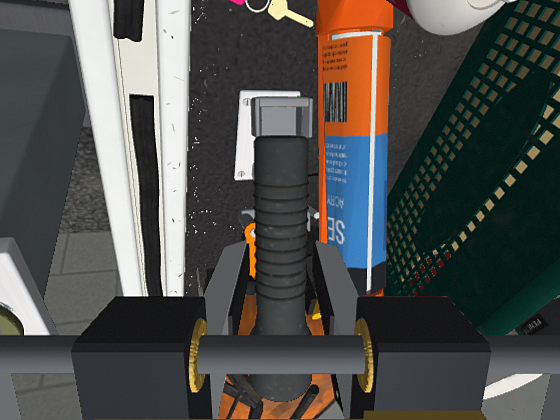

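```bash
cat >> fit.py <<'E'
def place(x,up,roll=17,y=0.5,z=22.2):
    r=np.radians(roll); d=4.4+up
    return tcpj(x,y-d*np.sin(r),z+d*np.cos(r),roll,(0,1,0))
E
python3 - <<'E'
from fit import *
P3,F2=place(72,45);print(P3,delta(P3,F2))
E
```

```text
[426.3548451  365.40613908 125.06478188] [-5.2, 128.1, 6.5, 0.6, 0.8, 0.5]
```

```bash
python3 -m jog '[-2,35,6,1,1,0,-3,70,6,1,1,0,-4,105,6,1,1,0,-5,128,6,1,1,0,-5,128,6,1,1,0,-5,128,6,1,1,0]'; python3 - <<'E'
from fit import *
c=manip.camera("wrist"); save(c,"w19"); pickle.dump(c,open("w19.pkl","wb"))
P3,F2=place(72,45);print(P3,delta(P3,F2))
P3,F2=place(67,0);print(P3,delta(P3,F2))
E
```

```text
clock: 21.47
eef_pos: [428.4, 364.8, 137.2]
eef_rot: [-1.254, -0.522, -1.536]
wrist_force: [0.3, 0.0, -1.1]
finger_gap: 33.5
[426.3548451  365.40613908 125.06478188] [-6.6, 10.8, -6.0, -0.9, -0.8, 0.0]
[440.3378271  348.88465731  85.29649232] [-11.6, 55.8, -6.7, -0.9, -0.8, 0.0]
```

View pics/w19.png

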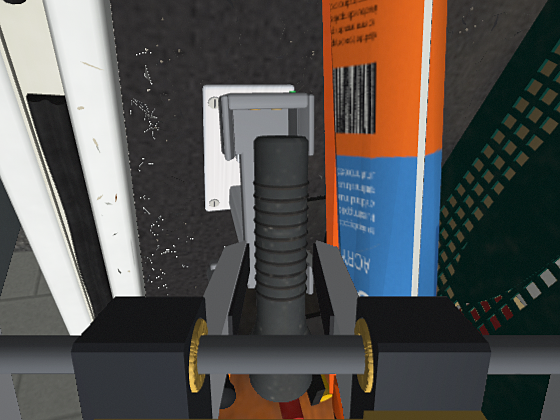

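```bash
python3 -m jog '[0,0,0,0,0,0,0,0,0,0,0,0]'; python3 - <<'E'
from fit import *
P3,F2=place(72,45);print(delta(P3,F2))
P3,F2=place(67,0);print(P3,delta(P3,F2))
print(delta(P3,F2,*place(72,45)))
E
```

```text
clock: 21.68
eef_pos: [428.6, 366.6, 140.2]
eef_rot: [-1.249, -0.517, -1.537]
wrist_force: [0.2, -0.0, -1.7]
finger_gap: 33.6
[-6.5, 12.3, -6.5, -1.0, -0.9, -0.1]
[440.3378271  348.88465731  85.29649232] [-11.4, 57.3, -7.4, -1.0, -0.9, -0.1]
[-5.0, 45.0, 0.0, 0.0, 0.0, 0.0]
```

```bash
python3 -m jog '[-6,12,-6,-1,-1,0,-6,12,-6,-1,-1,0,-6,22,-7,-1,-1,0,-6,32,-7,-1,-1,0,-6,40,-7,-1,-1,0,-6,40,-7,-1,-1,0,-6,40,-7,-1,-1,0,-6,40,-7,-1,-1,0]'; python3 - <<'E'
from fit import *
c=manip.camera("wrist"); save(c,"w20"); pickle.dump(c,open("w20.pkl","wb"))
P3,F2=place(72,15);print(P3,delta(P3,F2))
P3,F2=place(67,0);print(P3,delta(P3,F2))
E
```

```text
clock: 22.35
eef_pos: [435.3, 351.1, 101.4]
eef_rot: [-1.277, -0.524, -1.519]
wrist_force: [0.0, 0.1, -2.2]
finger_gap: 33.9
[435.81826815 351.50853341 100.21925551] [-0.8, 1.2, 0.3, 0.1, 0.1, -0.0]
[440.3378271  348.88465731  85.29649232] [-5.8, 16.2, 0.3, 0.1, 0.1, -0.0]
```

View pics/w20.png

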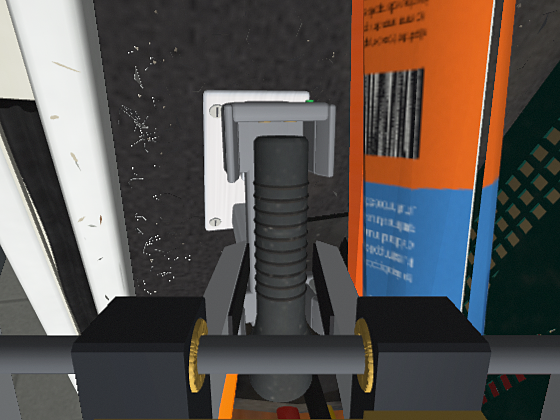

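```bash
python3 -m jog '[-1,6,0,0,0,0,-2,11,0,0,0,0,-3,14,0,0,0,0,-4,15,0,0,0,0,-5,15,0,0,0,0,-5,15,0,0,0,0]'; python3 - <<'E'
from fit import *
c=manip.camera("wrist"); save(c,"w21"); pickle.dump(c,open("w21.pkl","wb"))
P3,F2=place(66,0);print(P3,delta(P3,F2))
E
```

```text
clock: 22.9
eef_pos: [438.3, 347.6, 87.7]
eef_rot: [-1.279, -0.527, -1.52]
wrist_force: [-22.5, -8.3, 25.5]
finger_gap: 33.8
[440.29539659 349.74964266  84.79649232] [-3.3, 2.0, 1.5, 0.3, 0.1, 0.2]
```

View pics/w21.png

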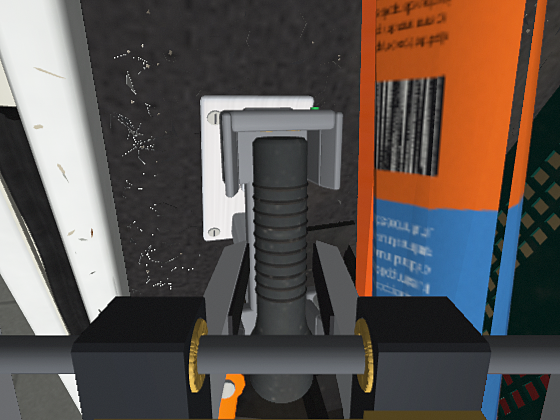

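```bash
python3 -m jog '[0,0,-2,0,0,0,0,0,-3,0,0,0,0,0,-3,0,0,0]'; python3 - <<'E'
from fit import *
p,Rb=bed();s=manip.read_state();print((Rb.T@s["wrist_force"]).round(1)); P3,F2=place(66,0);print(delta(P3,F2))
F=rot(s["eef_rot"]);print((Rb.T@(s["eef_pos"]+7.4*F[:,1]-p[:3])).round(1))
E
```

```text
clock: 23.2
eef_pos: [437.5, 348.4, 87.2]
eef_rot: [-1.274, -0.523, -1.52]
wrist_force: [-2.4, 1.7, 14.2]
finger_gap: 34.1
[ 5.6 -2.3 13.2]
[-2.2, 2.3, 2.3, -0.1, 0.1, -0.1]
[68.2 -2.4 23.7]
```

```bash
python3 -m jog '[-1,-0.5,0,0,0,0,-3,-0.5,0,0,0,0,-4,-0.5,0,0,0,0,-4,-0.5,0,0,0,0]'; python3 - <<'E'
from fit import *
p,Rb=bed();s=manip.read_state();print((Rb.T@s["wrist_force"]).round(1))
F=rot(s["eef_rot"]);print((Rb.T@(s["eef_pos"]+7.4*F[:,1]-p[:3])).round(1))
E
```

```text
clock: 23.53
eef_pos: [437.2, 350.7, 85.9]
eef_rot: [-1.275, -0.527, -1.521]
wrist_force: [-4.1, -10.5, 20.5]
finger_gap: 33.7
[19.1 -4.6 12.6]
[65.7 -2.6 23.7]
```

```bash
python3 -m jog '[0,0,0,0,0,0,0,0,0,0,0,0,0,0,0,0,0,0,0,0,0,0,0,0,0,0,0,0,0,0,0,0,0,0,0,0]' 46; python3 - <<'E'
from fit import *
c=manip.camera("wrist"); save(c,"w22"); pickle.dump(c,open("w22.pkl","wb"))
p,Rb=bed();s=manip.read_state();print((Rb.T@s["wrist_force"]).round(1))
E
```

```text
clock: 24.03
eef_pos: [436.4, 351.6, 83.8]
eef_rot: [-1.278, -0.524, -1.518]
wrist_force: [0.4, -0.3, -0.6]
finger_gap: 46.0
[-0.7 -0.5  0.1]
```

View pics/w22.png

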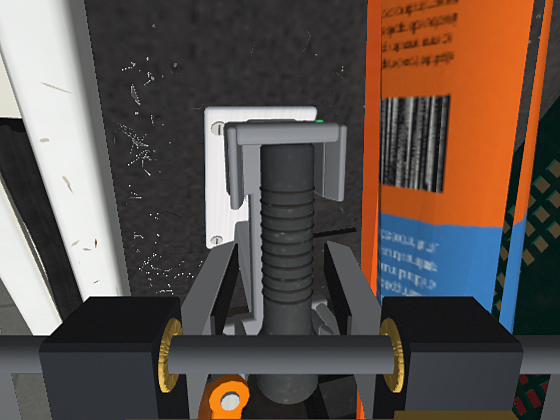

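```bash
python3 -m jog '[0,-15,0,0,0,0,0,-35,0,0,0,0,0,-60,0,0,0,0,0,-90,0,0,0,0,0,-125,0,0,0,0,0,-150,0,0,0,0,0,-150,0,0,0,0]'; python3 - <<'E'
from fit import *
c=manip.camera("wrist"); save(c,"w23"); pickle.dump(c,open("w23.pkl","wb")); save(c,"w23z",(200,80,360,300),2.5)
p,Rb=bed()
for q in [(0,0,34),(131,0,34),(0,0,26),(111,-34,43),(*knob(1.85),60),(-8,26.6,26),(-8,-26.6,26)]: print(q,proj(c,p[:3]+Rb@np.array(q,float)).round(0))
E
```

```text
clock: 24.67
eef_pos: [388.8, 423.9, 212.7]
eef_rot: [-1.273, -0.518, -1.519]
wrist_force: [0.0, -0.1, 1.1]
finger_gap: 46.0
(0, 0, 34) [[286. 128.]]
(131, 0, 34) [[286. 271.]]
(0, 0, 26) [[283. 128.]]
(111, -34, 43) [[252. 259.]]
(np.float64(157.1412097428144), np.float64(-47.22833184757662), 60) [[242. 319.]]
(-8, 26.6, 26) [[312. 118.]]
(-8, -26.6, 26) [[253. 119.]]
```

View pics/w23.png

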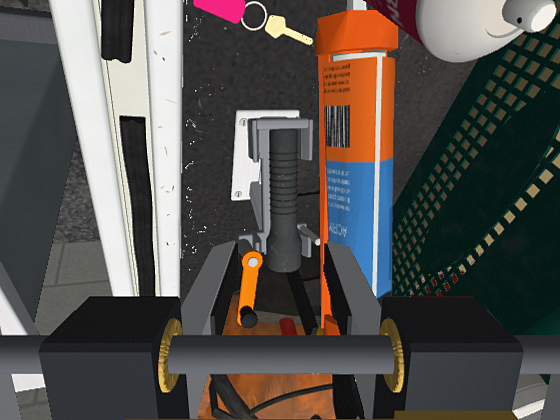

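View pics/w23z.png

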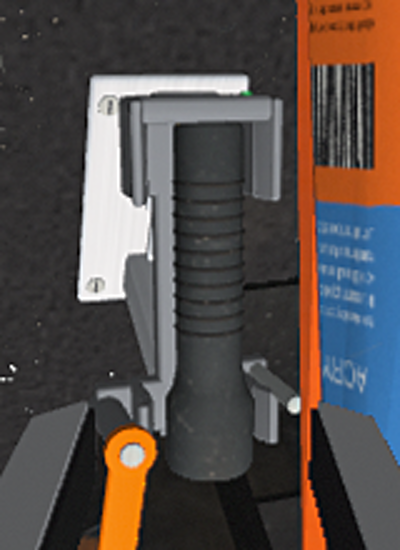

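```bash
python3 - <<'E'
from fit import *
c=pickle.load(open("w23.pkl","rb"));p,Rb=bed()
for t in (1.5,1.55,1.6,1.65,1.7,1.75,1.8): print(t,proj(c,p[:3]+Rb@np.array([*knob(t),60.])).round(1))
P,F=tcpj(*knob(1.68),150,20);print(P,delta(P,F))
s=manip.read_state();print((Rb.T@(s["eef_pos"]-p[:3])).round(0))
E
```

```text
1.5 [[261.1 317.5]]
1.55 [[258.4 318. ]]
1.6 [[255.7 318.5]]
1.65 [[253.  318.8]]
1.7 [[250.3 319. ]]
1.75 [[247.5 319.1]]
1.8 [[244.8 319. ]]
[402.65532603 329.35946532 238.14440565] [95.2, 23.8, 1.8, 2.2, -89.9, -2.5]
[ 64. -49. 175.]
```

```bash
python3 -m jog '[20,-10,0,2,-90,-2,20,-10,0,2,-90,-2,20,-10,0,2,-90,-2,20,-10,0,2,-90,-2,20,-10,0,2,-90,-2,20,-10,0,2,-90,-2,20,-10,0,2,-90,-2,40,0,0,2,-90,-2,60,10,0,2,-90,-2,80,20,0,2,-90,-2]' 40; python3 -m jog '[0,0,0,0,-10,0,0,0,0,0,-18,0,0,0,0,0,-18,0,0,0,0,0,-18,0]'; python3 - <<'E'
from fit import *
P,F=tcpj(*knob(1.74),140,20);print(P,delta(P,F),manip.read_state()["joints"])
E
```

```text
clock: 25.55
eef_pos: [399.3, 341.1, 230.1]
eef_rot: [-2.022, -0.435, -0.072]
wrist_force: [0.1, 0.3, 0.1]
finger_gap: 40.1
clock: 25.88
eef_pos: [399.4, 341.8, 230.6]
eef_rot: [-2.125, -0.285, 0.218]
wrist_force: [0.3, 0.1, -0.2]
finger_gap: 39.9
[400.03505686 324.5713593  229.28437505] [-3.3, 9.2, -14.2, 0.4, -0.0, -1.1] [ 0.90366401  0.34594259  1.56241511 -0.59852478  1.44032323 -0.65982384]
```

```bash
python3 -m jog '[-3,9,-14,0,0,-1,-3,9,-14,0,0,-1,-3,9,-14,0,0,-1]' 36; python3 - <<'E'
from fit import *
c=manip.camera("wrist"); save(c,"w24"); pickle.dump(c,open("w24.pkl","wb"));p,Rb=bed()
for t in (1.6,1.7,1.8): print(t,proj(c,p[:3]+Rb@np.array([*knob(t),60.])).round(1))
P,F=tcpj(*knob(1.74),66,20);print(P,delta(P,F))
E
```

```text
clock: 26.13
eef_pos: [400.1, 325.2, 230.1]
eef_rot: [-2.126, -0.303, 0.223]
wrist_force: [-0.1, 0.0, 0.3]
finger_gap: 35.9
1.6 [[278.4 193.5]]
1.7 [[278.9 187.5]]
1.8 [[280.1 181.5]]
[401.8478548  287.61579458 165.19849517] [-25.9, 70.9, -0.2, 0.3, -0.3, -0.1]
```

View pics/w24.png

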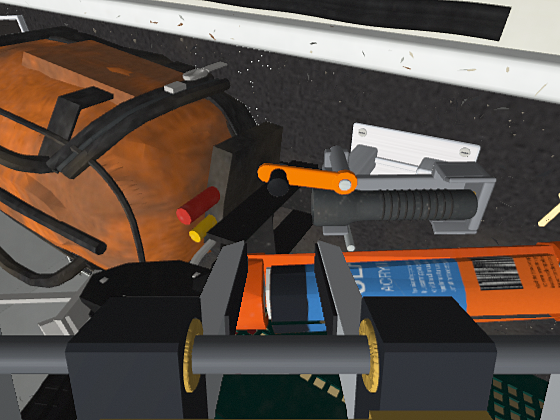

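```bash
python3 -m jog '[-13,35,0,0,0,0,-22,60,0,0,0,0,-26,71,0,0,0,0,-26,71,0,0,0,0,-26,71,0,0,0,0]' 36; python3 -m jog '[0,0,0,0,0,0,0,0,0,0,0,0,0,0,0,0,0,0,0,0,0,0,0,0,0,0,0,0,0,0]' 5 25; python3 - <<'E'
from fit import *
c=manip.camera("wrist"); save(c,"w25");p,Rb=bed()
s=manip.read_state();F=rot(s["eef_rot"]);g=(Rb.T@(s["eef_pos"]+3*F[:,1]-p[:3]));print(g.round(1),(Rb.T@s["wrist_force"]).round(1))
import math
P0,F0=tcpj(*knob(1.72),66,20)
for t in (1.55,1.4,1.2,1.0,.8,.6,.4,.2,0,-.08): print(t,np.round(delta(tcpj(*knob(t),66,20)[0],F0,P0,F0)[:3]).tolist())
E
```

```text
clock: 26.6
eef_pos: [402.1, 288.2, 165.5]
eef_rot: [-2.126, -0.303, 0.224]
wrist_force: [-1.3, 0.4, 0.5]
finger_gap: 36.1
clock: 27.02
eef_pos: [402.1, 286.2, 166.5]
eef_rot: [-2.131, -0.303, 0.224]
wrist_force: [-2.1, -15.3, 14.1]
finger_gap: 13.4
[160.3 -41.9  66.4] [19.  -2.1  4.4]
1.55 [8.0, 3.0, -0.0]
1.4 [14.0, 5.0, 0.0]
1.2 [23.0, 8.0, 3.0]
1.0 [31.0, 11.0, 7.0]
0.8 [38.0, 14.0, 13.0]
0.6 [44.0, 16.0, 20.0]
0.4 [48.0, 18.0, 29.0]
0.2 [51.0, 18.0, 38.0]
0 [52.0, 19.0, 48.0]
-0.08 [52.0, 19.0, 51.0]
```

View pics/w25.png

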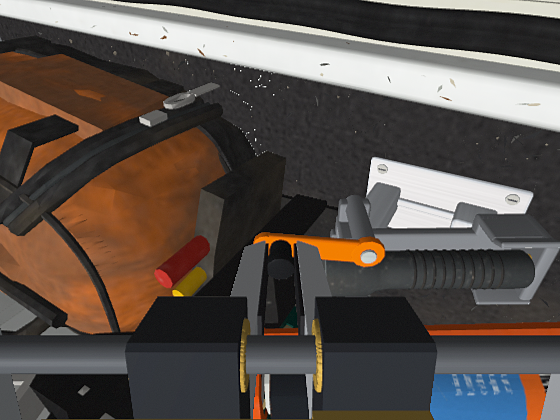

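```bash
python3 -m jog '[4,1,-2,0,0,0,8,3,-2,0,0,0,14,5,-2,0,0,0,23,8,1,0,0,0,31,11,5,0,0,0,31,11,5,0,0,0]' ; python3 - <<'E'
from fit import *
c=manip.camera("wrist"); save(c,"w26");p,Rb=bed()
s=manip.read_state();F=rot(s["eef_rot"]);g=(Rb.T@(s["eef_pos"]+3*F[:,1]-p[:3]));print(g.round(1),(Rb.T@s["wrist_force"]).round(1),s["finger_gap"],np.arctan2(g[0]-111,g[1]+34))
E
```

```text
clock: 27.57
eef_pos: [436.0, 293.7, 163.3]
eef_rot: [-2.127, -0.304, 0.225]
wrist_force: [3.9, -4.9, 5.4]
finger_gap: 13.1
[153.8  -8.   66.6] [7.1 4.6 2.3] 13.024148067409238 1.0244021306658186
```

View pics/w26.png

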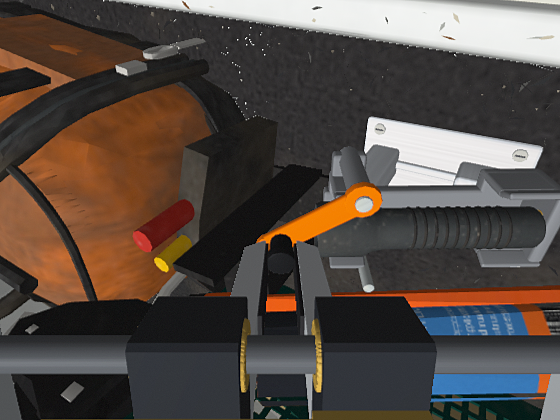

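```bash
python3 -m jog '[4,2,3,0,0,0,7,3,6,0,0,0,13,5,13,0,0,0,17,7,22,0,0,0,20,7,31,0,0,0,20,7,31,0,0,0]' ; python3 - <<'E'
from fit import *
p,Rb=bed()
s=manip.read_state();F=rot(s["eef_rot"]);g=(Rb.T@(s["eef_pos"]+3*F[:,1]-p[:3]));print(g.round(1),(Rb.T@s["wrist_force"]).round(1),s["finger_gap"],np.arctan2(g[0]-111,g[1]+34))
E
```

```text
clock: 28.12
eef_pos: [455.6, 322.1, 147.3]
eef_rot: [-2.127, -0.304, 0.226]
wrist_force: [8.2, -2.3, 0.7]
finger_gap: 13.4
[121.8  13.3  66.4] [ 2.7  8.1 -0.7] 13.437894672060706 0.22484185276181579
```

```bash
python3 -m jog '[0,0,5,0,0,0,0,0,9,0,0,0,0,0,12,0,0,0,0,0,12,0,0,0,0,0,12,0,0,0]' ; python3 - <<'E'
from fit import *
c=manip.camera("wrist"); save(c,"w27");p,Rb=bed()
s=manip.read_state();F=rot(s["eef_rot"]);g=(Rb.T@(s["eef_pos"]+3*F[:,1]-p[:3]));print(g.round(1),(Rb.T@s["wrist_force"]).round(1),s["finger_gap"],np.arctan2(g[0]-111,g[1]+34))
E
```

```text
clock: 28.53
eef_pos: [454.7, 330.6, 142.2]
eef_rot: [-2.129, -0.303, 0.224]
wrist_force: [2.6, -12.0, 6.4]
finger_gap: 13.4
[111.9  12.8  66.3] [13.3  0.5  0.7] 13.612365569962241 0.018973606161484895
```

View pics/w27.png

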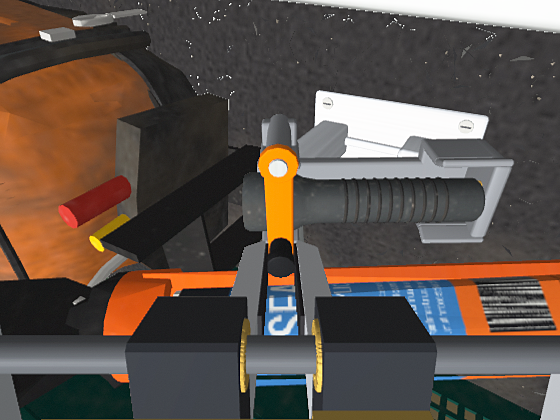

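```bash
python3 -m jog '[0,0,3,0,0,0,0,0,3,0,0,0,0,0,3,0,0,0]' ; python3 - <<'E'
from fit import *
p,Rb=bed()
s=manip.read_state();F=rot(s["eef_rot"]);g=(Rb.T@(s["eef_pos"]+3*F[:,1]-p[:3]));print(g.round(1),(Rb.T@s["wrist_force"]).round(1),s["finger_gap"],np.arctan2(g[0]-111,g[1]+34))
E
```

```text
clock: 28.83
eef_pos: [454.9, 331.4, 141.7]
eef_rot: [-2.134, -0.303, 0.223]
wrist_force: [1.3, -26.0, 18.3]
finger_gap: 13.6
[111.   13.1  66.2] [31.7  0.   2.8] 13.557308623059457 0.0006035107880314075
```

```bash
python3 -m jog '[0,0,-3,0,0,0,0,0,-3,0,0,0,0,0,-3,0,0,0]' 30; python3 -m jog '[0,0,0,0,0,0,0,0,0,0,0,0,0,-20,0,0,0,0,0,-50,0,0,0,0,0,-90,0,0,0,0,0,-120,0,0,0,0,0,-120,0,0,0,0]' 30; python3 - <<'E'
from fit import *
c=manip.camera("wrist"); save(c,"w28"); pickle.dump(c,open("w28.pkl","wb"));p,Rb=bed()
for t in (0,.05,.1): print(t,proj(c,p[:3]+Rb@np.array([*knob(t),60.])).round(1))
print(proj(c,p[:3]+Rb@np.array([[111,-34,43.],[0,0,34],[131,0,34]]).T.T[0]), proj(c,p[:3]+Rb@np.array([0,0,26.])),proj(c,p[:3]+Rb@np.array([131,0,34.])))
save(c,"w28z",(220,80,420,260),3)
E
```

```text
clock: 29.08
eef_pos: [454.2, 332.1, 141.6]
eef_rot: [-2.125, -0.303, 0.225]
wrist_force: [0.3, -0.2, -0.1]
finger_gap: 29.1
clock: 29.67
eef_pos: [409.4, 390.0, 243.9]
eef_rot: [-2.121, -0.308, 0.226]
wrist_force: [0.2, -0.0, -0.0]
finger_gap: 30.2
0 [[277.5 200.9]]
0.05 [[274.6 200.8]]
0.1 [[271.8 200.7]]
[[276.83523118 139.49555266]] [[401.41544305 165.61230944]] [[254.60128264 171.14212573]]
```

View pics/w28.png

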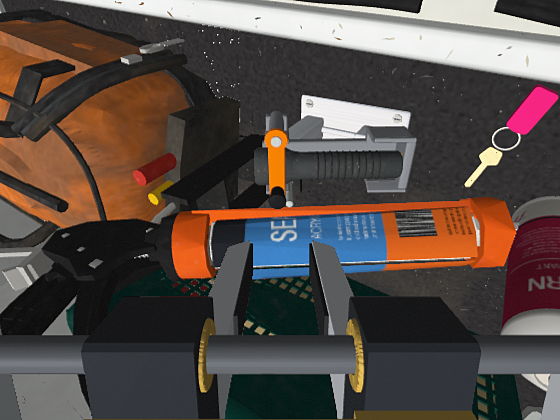

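View pics/w28z.png

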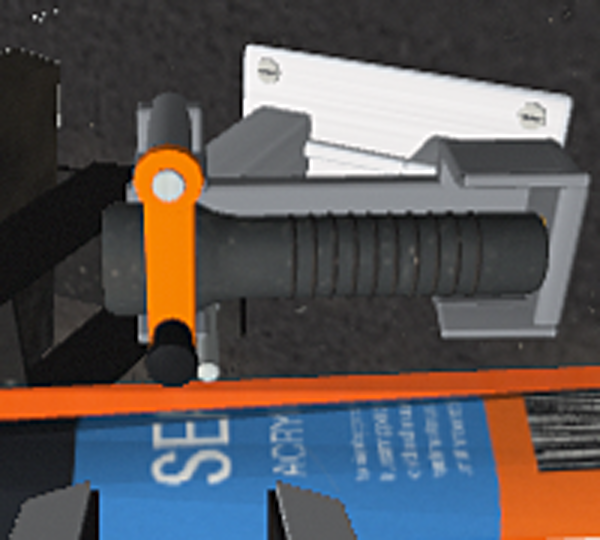

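```bash
python3 - <<'E'
from fit import *
a=pickle.load(open("w23.pkl","rb"));b=pickle.load(open("w28.pkl","rb"));p,Rb=bed()
save(a,"a",(240,100,330,180),6);save(b,"b",(360,110,440,210),6)
for q in [(0,0,0),(0,0,10),(0,0,17),(0,0,28),(3,0,28),(0,13,0),(0,-13,0),(131,0,28)]:
    print(q,proj(a,p[:3]+Rb@np.array(q,float)).round(1),proj(b,p[:3]+Rb@np.array(q,float)).round(1))
E
```

```text
(0, 0, 0) [[274.8 126.8]] [[393.8 152.4]]
(0, 0, 10) [[277.9 127.2]] [[396.6 157.3]]
(0, 0, 17) [[280.2 127.5]] [[398.7 160.8]]
(0, 0, 28) [[283.9 128. ]] [[402.  166.7]]
(3, 0, 28) [[283.9 131.6]] [[398.7 166.7]]
(0, 13, 0) [[288.  126.7]] [[391.5 164.5]]
(0, -13, 0) [[261.3 127. ]] [[396.3 139.8]]
(131, 0, 28) [[283.6 268.6]] [[255.  167.8]]
```

View pics/a.png

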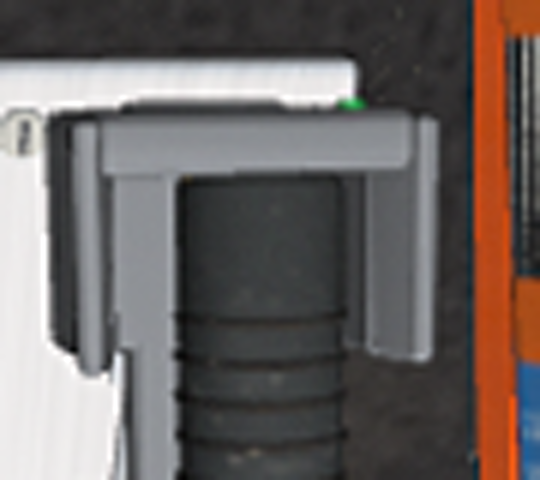

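View pics/b.png

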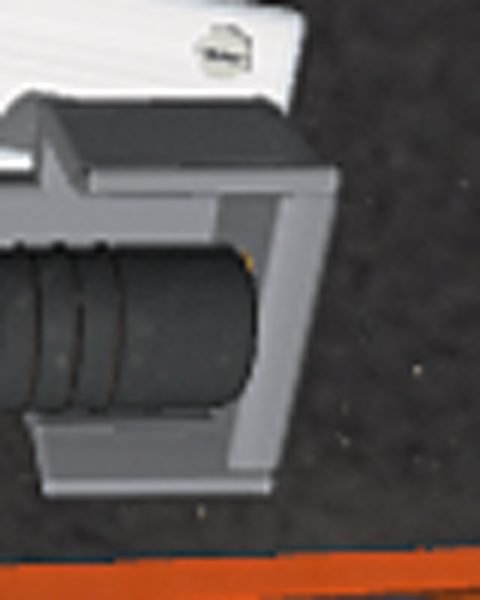

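```bash
python3 - <<'E'
from fit import *
c=manip.camera("top"); save(c,"t9",(100,120,480,300),2); s=manip.read_state(); print(s["clock"],s["wrist_force"],np.abs(s["qd"]).max())
E
```

```text
29.7667 [ 0.38172722  0.10142892 -1.50689442] 0.039364731177184836
```

View pics/t9.png

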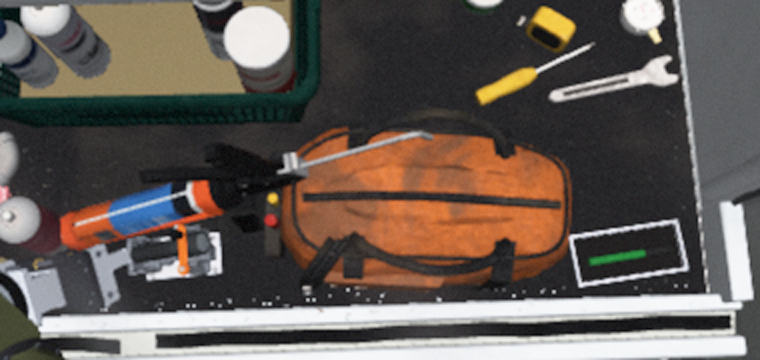

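The top view shows the marker in the tray at about (630,257), the torch in the cradle with the keeper across it at (182,250), and the spanner and aerosol where they were. The gripper is clear of everything.

```bash
python3 -c "
from cell import manip
print(manip.sign_off())"
```

```text
the job is handed in; nothing more can be done
None
```

The marker is in the tray, the torch is in the cradle with the keeper across it, and the job was handed in at about 30 s of the 72 s allowed.

**What I did**
- I first swung the keeper further open, to about 1.7, to make room for the torch, so the keeper was touched once before the marker was moved.
- I lifted the marker out of the cradle and laid it in the tray.
- I laid the torch in the cradle head up, with the gripper leaning away from the caulking gun.
- I swung the keeper back across by its knob until it stopped.

**Last checks**
- **Marker:** lies flat inside the tray.
- **Torch:** the tail sits within about 1 mm of the heel wall in two camera views, and the torch is centred between the cheeks. No picture shows the charging contacts actually touching.
- **Keeper:** its angle came out at about 0.00, with roughly 32 N of resistance along the bed when I pushed against the stop. It still read about 0 in the picture taken after I let go.
- **Bystanders:** the spanner and aerosol look unmoved in the last top view. The keys were hidden by the arm there, but the last wrist view shows them lying to the left of the cradle; I did not measure whether they had shifted.
- **Robot:** the gripper was clear of everything and the arm nearly still at hand-in. The highest wrist force in the readings was about 35 N.

None of these checks failed. The torch brushed one cheek with about 35 N while going in, so I shifted it 3 mm before seating it.

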